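# Third hand for an oven-door window

### The arm

A 6-joint arm with a two-finger parallel gripper is mounted at the origin on the work surface. World frame = base frame: x ahead of the robot, y to its left, z up, the work surface at z = 0. Lengths are in m, angles in rad, forces in N, time in s.
With the tool pointing down it reaches from about 0.35 to 0.875 m from the base axis. Payload 4.2 kg.
Tool frame: the origin (TCP) lies on the centre line of the jaws, within the pads' length; the fingertips stand ahead of it and the grasp point (between the pads) lies 11 mm behind it (manip.nose_length is the z of the fingertips in the tool frame, in m); z points along the fingers, y is the direction in which the jaws open and shut (so a half turn about z gives the same grasp; the last joint's range is limited). The gripper opens to 85 mm and grips with 20 to 120 N. Pads are 22 mm wide; open, the fingers measure 114 mm over their backs; the gripper's body (76 mm by 85 mm) begins 54 mm behind the grasp point. The pads swing forward as they close: fully open they stand 13 mm farther back than shut.
Start: joints at [-1.002, 0.385, 0.008, 0, -1.194, -0.259], TCP at [0.191, -0.595, 0.239] pointing down, gripper open.
Joint ranges: [-3.14, 3.14], [-1.21, 2.06], [-1.07, 1.41], [-3.16, 2.05], [-2.99, -0.16], [-3.1, 3.1]. Speed limits (rad/s): [2.79, 2.79, 3.14, 3.14, 3.14, 3.14].

### API

Orientations are given as a unit quaternion [w, x, y, z].
In Python, from station import manip, vision gives the robot as it stands. The module is installed in compiled form; this text tells all that it offers.
- The arm moves only by the tool carry_out, never from a script. Its argument "steps" is a list of rows, each an object with "offset": the shift along the tool's x, y, z as a fraction of full scale, a list of three; "spin": the turn about the tool's z as a fraction of full scale; "hand": the opening, from 0 (shut) to 1 (fully open). A call has 1 to 8 rows; each row shifts and turns the pose as measured when the row begins, along the tool's axes as they then stand; what a row does not reach is not made up. Full scale, the value 1, is 0.025 m for a shift and 0.15 rad for a turn. A row lasts 1/10 s, in which the tool goes at most 50 mm and 8.59 degrees, less where a joint would pass 70% of its speed; a pose out of reach is approached as far as the arm can. A call with a number of a shift or a turn outside -1 to 1 is refused whole. A call with a gripper value outside its range is refused whole. The fingers move at their own pace and stop on an object; "force" is the grip in N (left out, the last holds). Time passes only in rows, so rows that do not move let the fingers close. It gives the time, the measured TCP pose, the force and the opening at its end, in the units of the state.
- manip.read_state(): the state, without advancing time (a new reading comes with each control period).
- vision.read_camera(name): name is "scene" or "side" or "wrist"; returns the picture (420x560x3 uint8, red, green, blue); there is no depth.
- vision.camera_model(name): a dict with "intrinsics" (3x3 intrinsics, pixels), "k1" (the pictures are not rectified: a ray, as slopes to the right and down, at radius r is drawn at 1 + k1 r^2 times it, then the intrinsics apply), "R" (3x3) and "t" (3): a world point X has camera coordinates R X + t; the wrist camera has in their place "tool_from_camera" (4x4, takes a point from camera to tool coordinates, whose origin is the TCP and whose axes are the flange's). Camera axes: x right, y down, z forward; pixel columns grow to the right and rows downward; lengths in m; the calibration is good to about 2 mm. A picture is of the moment at which its call begins: read the wrist's pose just before it. camera_model takes no time and is no camera call.
- manip.hand_in(): hands the job in, once; it reports no verdict.
Trained networks look in the newest picture that a camera, given by its name, has taken for a name from the list of things; names that differ only in an ending like _2 or _b are one class to them, and where a whole thing is asked for, a point or a joint stands for the part that bears it (a point fixed in the world has none). Each returns a list of dicts, best first, with "p" (0 to 1); they miss things now and then, are a little off and sometimes report something else, mostly with a low value. They report only what shows in the picture. A call takes as long as a camera call.
- vision.recognise(label, camera): "position" ([x, y, z] in m, in the coordinates of the camera as it stood for that picture, good to about 4 mm: the middle of the surface that is visible of it).
The state is a dict: "time_s": time; "joint_pos": joint angles; "qvel": joint speeds; "joint_torque": joint torques, N m; "tool_pos": TCP position; "tool_rot": TCP orientation; "wrist_force": force on the tool from outside, world axes, zero at the start; "torque": the same for the moment, N m; "opening": finger opening in m.
Only numpy, scipy, OpenCV 4.12 (cv2) and the standard library are available. Lean on these libraries where they do the work, as an engineer would, in place of code of your own. Each camera call takes 0.05 s, during which the arm holds its last target.

### The job

The oven door lies inside-up on the bench with its new window resting on it, short of the two leaf springs, and both brass retaining clips have been left swung in across the window's path. Take the square key, swing both clips well aside with it (their tongues pointing past the spring rail), and stand the key back in its block. Then slide the window squarely home against the springs until both are pressed in about halfway (roughly 10 N on them in all, never rammed hard), and finish there, still holding it with a steady push so that I can fasten it.

Things in the scene. Friction and masses are not known exactly. Their poses are not given: they have to be found in the camera images.
- door: Stainless oven door 230 (x) x 440 (y) x 40 mm, fixed, inside-up on two 45 mm wooden battens. Origin: under its centre on the bench top; its flat inner sheet is 85 mm above it. Its x axis points away from the robot to the spring rail on its far edge; y to the left. Window opening 70 x 230 mm, centred at x +24 mm. The window slides home along the door's +x.
- spring_rail: Steel angle 18 mm high, 280 mm long, fixed on the door along the far edge of the opening, with the two leaf springs on its near face. Origin on the sheet over the door's centre, axes as the door's; the near face of the angle is at x +96 mm, the free faces of both springs at x +75 mm.
- spring_left (a joint): Travel of the left (+y) leaf spring, m: 0 free, growing as it is pressed towards the rail, to its stop at 0.008. It gives 1 mm for each 1.2 N, without preload, so halfway (0.004) is about 5 N. The window's far edge meets its blued steel face, 24 mm wide, 3 to 15 mm above the sheet.
- spring_right (a joint): The same for the right (-y) leaf spring.
- spring_left_face (a point): Centre of the face of the left leaf spring, 8 mm above the sheet; 95 mm to the left of the door's middle line. Moves with the spring.
- spring_right_face (a point): The same for the right leaf spring, 95 mm to the right of the middle line.
- clip_left (a joint): Angle of the left (+y) clip, rad. Brass tongue 11 mm wide, reaching 36 mm from its screw's axis, 2 to 8 mm above the sheet, fixed to its dark square screw head. 0: it points along the door's -y, across the window's path; grows counter-clockwise seen from above; 1.57: along the door's +x. Stop at 1.6. Stiff (0.1 N m), stays where left. From 1.2 on it is well aside.
- clip_right (a joint): The same for the right (-y) clip, mirrored: at 0 its tongue points along the door's +y; it grows as the clip turns clockwise seen from above, to 1.57 along the door's +x.
- clip_left_head (a point): Centre of the top of the left clip's square screw head: 14 x 14 mm, 14 mm high, its top 22 mm above the sheet, on the screw's axis (door x +57, y +164 mm). Its axes turn with the clip and lie along the sides of the square: at joint value 0 they are the door's.
- clip_right_head (a point): The same for the right clip (door x +57, y -164 mm).
- clip_base_left: Small pad under the left clip, origin on the screw's axis on the sheet; it carries the clip.
- clip_base_right: The same for the right clip.
- window: The new window: two clear glass panes in a bright steel edge frame, 110 (x) x 280 (y) x 16 mm, about 0.6 kg, loose, lying on the door's sheet. Origin: centre of its underside; its far edge (x +55 mm) faces the springs and its near edge (x -55 mm) is free to be pushed. Friction on the sheet about 3.5 N.
- key: Square key, 0.16 kg, upright in its block. Origin: centre of the open lower end of its socket; z up along it. Square socket 17 x 17 mm inside, 16 mm deep (1.5 mm play each side on a screw head), 23 mm outside, sides along the key's x and y. Black collar, diameter 44, from 58 to 66 mm up; red square grip 24 x 24 mm, sides along x and y, from 66 to 140 mm up.
- key_grip (a point): Point on the key's axis, 108 mm above its lower end, where to grip it.
- key_block: Fixed wooden block, 64 x 64 x 66 mm, with an upright through hole of 36 mm diameter for the key at its centre; a lower part, 40 mm high and holding bits up to 64 mm high, adjoins it on its +x side out to x +88 mm. Origin: centre of the underside of the taller part.
- key_block_mouth (a point): Centre of the hole's mouth, 66 mm above the bench; the key's collar rests on it, so that the key's lower end is 58 mm below.
- screw_dish: Small steel dish with a few screws, 100 mm wide, 32 mm high. Leave it alone. Origin: centre of its underside.
- old_window: The old, browned window, same size as the new one, lying on the bench beyond the door. Leave it alone.
- palette_knife: Spatula at the right side. Leave it alone.
- sugar_jar: Round jar with a white lid, 90 mm wide, 140 mm high, at the left side. Leave it alone.

How it is judged:
By the outcome, as a careful person would: the job done as asked, in the order asked, and still so for the second after the job is handed in, while the arm keeps its last pose, push and grip.
It also fails if it takes over 72 s, if anything falls off the work surface, if the arm or the gripper's body presses on something with over 40 N, if the wrist force passes 120 N, or if a joint passes its speed limit or range.

## Working session

There is one attempt and no reset: what is moved stays moved. The work goes in short steps, Python scripts to look and compute and a tool call to move; the robot and the scene stay as the last step left them, time stands still between calls to the robot, and variables do not carry over. Pictures are saved under pics/ and viewed, and the job is handed in when it is done.

Besides the shell and the picture viewer there is one more tool, called after ">>>" as name([rows], argument=value, ...), one row to a line, values as JSON. carry_out: Moves the arm, as the interface text tells. Shift numbers are shares of 0.025 m and turn numbers shares of 0.15 rad, none past 1 either way. Its arguments: {"type":"object","properties":{"steps":{"type":"array"},"force":{"type":"number"}},"required":["steps"]}

```bash
ls; mkdir -p pics; python3 - <<'E'
from station import manip, vision
import cv2,json
print(manip.read_state(), manip.nose_length)
for c in ["scene","side","wrist"]:
    im=vision.read_camera(c); cv2.imwrite(f"pics/{c}0.png",im[:,:,::-1])
    print(c,vision.camera_model(c))
E
```

```text
pics
{'time_s': 0.0, 'joint_pos': array([-1.00238907e+00,  3.85549131e-01,  6.62037193e-03, -5.16877129e-04,
       -1.19400831e+00, -2.58601929e-01]), 'qvel': array([ 8.93412030e-05,  6.57382076e-04, -5.48275693e-04, -1.82985693e-03,
        5.26537965e-05,  7.70286649e-04]), 'joint_torque': array([-6.90831669e-06, -3.92286158e+01,  1.88395482e+01,  4.18580979e+00,
       -4.74885106e-03, -2.51515911e-05]), 'tool_pos': array([ 0.19039324, -0.59469093,  0.23822127]), 'tool_rot': array([-2.10134107e-04, -1.54189629e-01,  9.88040665e-01,  1.07667624e-03]), 'wrist_force': array([-0.91444591,  0.24667147,  0.28146553]), 'torque': array([-0.00272696, -0.04280843, -0.0122192 ]), 'opening': 0.08550795041503621} 0.008
scene {'intrinsics': array([[407.95003118,   0.        , 271.96726271],
       [  0.        , 407.95003118, 204.26768159],
       [  0.        ,   0.        ,   1.        ]]), 'k1': -0.06797891856510478, 'R': array([[-0.18570945,  0.98241365,  0.01937557],
       [ 0.75116296,  0.154652  , -0.64174525],
       [-0.63345577, -0.10462394, -0.76667308]]), 't': array([ 0.11717198, 
[... 297 characters left out ...]
156842,  0.62983267, -0.75521104],
       [ 0.21491987, -0.72399478, -0.65547006]]), 't': array([0.57701377, 0.18226747, 1.55110989])}
wrist {'intrinsics': array([[322.34597157,   0.        , 286.21622161],
       [  0.        , 322.34597157, 208.69022218],
       [  0.        ,   0.        ,   1.        ]]), 'k1': 0.021476591966262743, 'tool_from_camera': array([[-7.00357617e-04, -9.50666604e-01, -3.10213665e-01,
         7.94981670e-02],
       [ 9.99999403e-01, -9.26082047e-04,  5.80367975e-04,
         8.31833830e-05],
       [-8.39019757e-04, -3.10213073e-01,  9.50666685e-01,
        -1.34819183e-01],
       [ 0.00000000e+00,  0.00000000e+00,  0.00000000e+00,
         1.00000000e+00]])}
```

View pics/scene0.png

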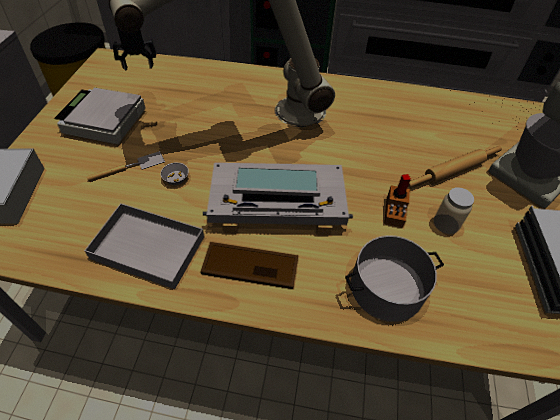

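View pics/side0.png

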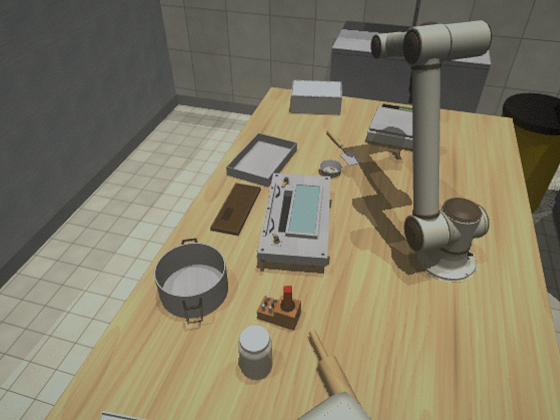

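View pics/wrist0.png

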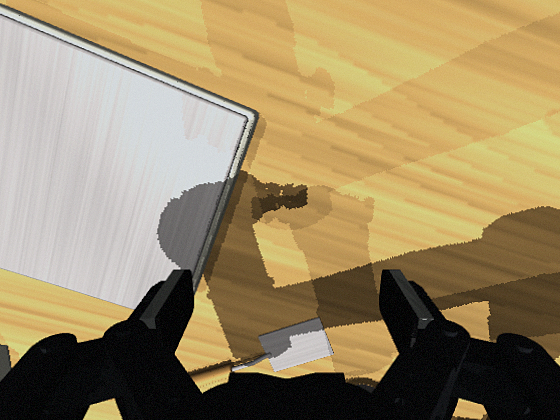

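The scene picture shows the door in the middle (about 278,195), the key (403,185) in its block to the left of the robot, and the dish at (175,175). Next I'll get the networks' positions.

```bash
cat > h.py <<'E'
from station import manip, vision
import numpy as np, cv2
from scipy.spatial.transform import Rotation as Rot
def campose(c, st=None):
    m=vision.camera_model(c)
    if c=="wrist":
        st=st or manip.read_state()
        q=st["tool_rot"]; R=Rot.from_quat([q[1],q[2],q[3],q[0]]).as_matrix()
        T=m["tool_from_camera"]; Rw=R@T[:3,:3]; o=R@T[:3,3]+st["tool_pos"]
    else:
        Rw=m["R"].T; o=-m["R"].T@m["t"]
    return Rw,o,m
def toworld(c,p,st=None):
    Rw,o,m=campose(c,st); return Rw@np.array(p)+o
def proj(c,X,st=None):
    Rw,o,m=campose(c,st); X=np.atleast_2d(X); p=(X-o)@Rw
    s=p[:,:2]/p[:,2:]; r2=(s**2).sum(1,keepdims=True); s=s*(1+m["k1"]*r2)
    K=m["intrinsics"]; return s*[K[0,0],K[1,1]]+K[:2,2]
def ray(c,uv,st=None):
    Rw,o,m=campose(c,st); K=m["intrinsics"]
    d=(np.array(uv,float)-K[:2,2])/[K[0,0],K[1,1]]; s=d.copy()
    for _ in range(20): s=d/(1+m["k1"]*(s**2).sum())
    v=Rw@np.array([s[0],s[1],1]); return o,v/np.linalg.norm(v)
def onz(c,uv,z,st=None):
    o,v=ray(c,uv,st); return o+v*(z-o[2])/v[2]
def tri(obs):
    A=np.zeros((3,3));b=np.zeros(3)
    for c,uv,st in obs:
        o,v=ray(c,uv,st); P=np.eye(3)-np.outer(v,v); A+=P;b+=P@o
    return np.linalg.solve(A,b)
def pose():
    s=manip.read_state(); q=s["tool_rot"]; R=Rot.from_quat([q[1],q[2],q[3],q[0]]).as_matrix()
    return s,R
E
python3 - <<'E'
from h import *
for c in ["scene","side"]:
    vision.read_camera(c)
    for l in ["door","window","spring_rail","spring_left_face","spring_right_face","clip_left_head","clip_right_head","key","key_grip","key_block","key_block_mouth"]:
        for d in vision.recognise(l,c)[:3]:
            print(c,l,round(d["p"],2),toworld(c,d["position"]).round(3),proj(c,toworld(c,d["position"])).round(0)[0])
E
python3 - <<'E'
import cv2
a=cv2.imread("pics/scene0.png"); 
cv2.imwrite("pics/sc_door.png",cv2.resize(a[150:240,195:365],None,fx=4.6,fy=4.6,interpolation=cv2.INTER_CUBIC))
cv2.imwrite("pics/sc_key.png",cv2.resize(a[160:235,360:480],None,fx=6,fy=6,interpolation=cv2.INTER_CUBIC))
E
```

```text
scene door 0.6 [0.603 0.013 0.084] [278. 204.]
scene door 0.39 [ 0.628 -0.142  0.091] [228. 201.]
scene window 0.69 [ 0.516 -0.009  0.097] [276. 181.]
scene window 0.34 [0.601 0.105 0.096] [308. 206.]
scene spring_rail 0.68 [0.637 0.017 0.091] [278. 211.]
scene spring_left_face 0.57 [0.599 0.104 0.095] [307. 205.]
scene spring_right_face 0.69 [0.473 0.397 0.106] [402. 188.]
scene spring_right_face 0.37 [0.512 0.391 0.035] [395. 211.]
scene clip_left_head 0.58 [0.575 0.163 0.095] [327. 203.]
scene key 0.46 [0.471 0.391 0.103] [400. 188.]
scene key_grip 0.33 [0.531 0.56  0.106] [454. 210.]
scene key_block 0.77 [0.512 0.389 0.04 ] [395. 210.]
scene key_block_mouth 0.72 [0.508 0.39  0.04 ] [395. 209.]
side door 0.75 [0.508 0.013 0.097] [303. 212.]
side door 0.73 [0.55  0.106 0.077] [285. 231.]
side door 0.35 [0.487 0.423 0.041] [277. 316.]
side window 0.87 [0.508 0.011 0.099] [304. 211.]
side spring_rail 0.68 [0.629 0.032 0.08 ] [270. 213.]
side clip_left_head 0.53 [0.565 0.171 0.093] [276. 240.]
side clip_left_head 0.27 [0.552 0.107 0.077] [285. 231.]
side clip_right_head 0.46 [ 0.624 -0.145  0.092] [285. 182.]
side key 0.79 [0.458 0.409 0.1  ] [287. 302.]
side key_grip 0.57 [0.459 0.406 0.104] [287. 300.]
side key_block_mouth 0.8 [0.487 0.424 0.038] [277. 316.]
```

View pics/sc_door.png

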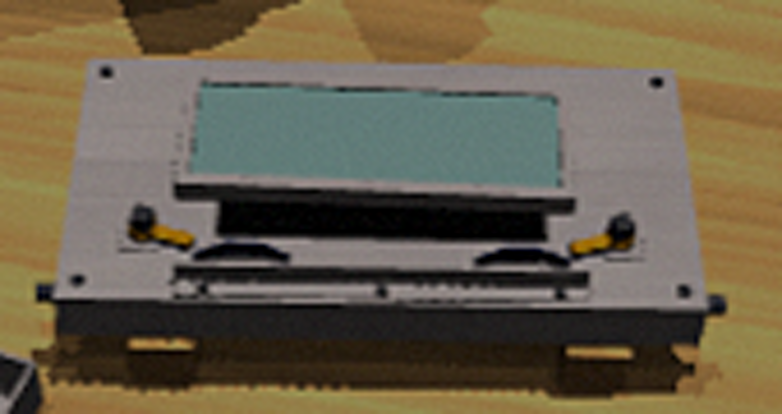

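View pics/sc_key.png

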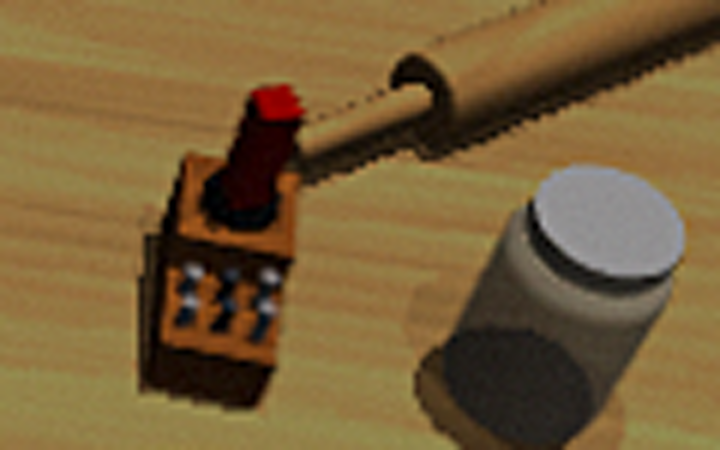

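>>> carry_out([
  {"offset": [-1, 0.6, -0.4], "spin": 0, "hand": 1},
  {"offset": [-1, 0.6, -0.4], "spin": 0, "hand": 1},
  {"offset": [-1, 0.6, -0.4], "spin": 0, "hand": 1},
  {"offset": [-1, 0.6, -0.4], "spin": 0, "hand": 1},
  {"offset": [-1, 0.6, -0.4], "spin": 0, "hand": 1},
  {"offset": [-1, 0.6, -0.4], "spin": 0, "hand": 1},
  {"offset": [-1, 0.6, -0.4], "spin": 0, "hand": 1},
  {"offset": [-1, 0.6, -0.4], "spin": 0, "hand": 1},
])

```text
time_s: 2.15
tool_pos: [0.3473, -0.4158, 0.3198]
tool_rot: [-0.001, -0.151, 0.989, 0.002]
wrist_force: [0.8, -0.4, -0.9]
opening: 0.0853
```

```bash
python3 -c "
from h import *
s,R=pose();print(s['tool_pos'],R.round(3),s['joint_pos'].round(3))"
```

```text
[ 0.34733059 -0.41579186  0.31978355] [[-0.955 -0.298 -0.002]
 [-0.298  0.955  0.004]
 [ 0.001  0.004 -1.   ]] [-0.576  0.197 -0.054 -0.002 -1.324 -0.692]
```

>>> carry_out([
  {"offset": [-0.75, 1, 0], "spin": 0, "hand": 1},
  {"offset": [-0.75, 1, 0], "spin": 0, "hand": 1},
  {"offset": [-0.75, 1, 0], "spin": 0, "hand": 1},
  {"offset": [-0.75, 1, 0], "spin": 0, "hand": 1},
  {"offset": [-0.75, 1, 0], "spin": 0, "hand": 1},
  {"offset": [-0.75, 1, 0], "spin": 0, "hand": 1},
  {"offset": [-0.75, 1, 0], "spin": 0.5, "hand": 1},
  {"offset": [-0.75, 1, 0], "spin": 0.5, "hand": 1},
])

```text
time_s: 2.95
tool_pos: [0.437, -0.1723, 0.3234]
tool_rot: [0.002, -0.074, 0.997, -0.0]
wrist_force: [0.5, -0.1, -0.0]
opening: 0.0851
```

>>> carry_out([
  {"offset": [-0.3, 1, 0], "spin": 0.4, "hand": 1},
  {"offset": [-0.3, 1, 0], "spin": 0.4, "hand": 1},
  {"offset": [0, 1, 0], "spin": 0.2, "hand": 1},
  {"offset": [0, 1, 0], "spin": 0, "hand": 1},
  {"offset": [0, 0.5, 0], "spin": 0, "hand": 1},
  {"offset": [0, 0, 0], "spin": 0, "hand": 1},
])

```text
time_s: 3.55
tool_pos: [0.4468, -0.0505, 0.3244]
tool_rot: [0.004, 0.002, 1.0, 0.0]
wrist_force: [0.2, -0.2, 0.4]
opening: 0.0853
```

```bash
cat > look.py <<'E'
from h import *
import sys
# look.py name x0 y0 x1 y1 scale
n=sys.argv[1]; s,R=pose(); im=vision.read_camera("wrist")
cv2.imwrite(f"pics/{n}_raw.png",im[:,:,::-1])
np.savez(f"pics/{n}.npz",tool_pos=s["tool_pos"],tool_rot=s["tool_rot"])
if len(sys.argv)>2:
    x0,y0,x1,y1=map(int,sys.argv[2:6]); f=float(sys.argv[6]); im=cv2.resize(im[y0:y1,x0:x1],None,fx=f,fy=f,interpolation=cv2.INTER_CUBIC)
cv2.imwrite(f"pics/{n}.png",im[:,:,::-1])
print(s["tool_pos"].round(4),R[:,0].round(4),s["joint_pos"].round(3),s["wrist_force"].round(2),s["opening"])
E
python3 look.py w1
```

```text
[ 0.4468 -0.0505  0.3244] [-1.      0.0048 -0.0076] [ 2.510e-01  2.000e-02 -2.480e-01  1.000e-03 -1.296e+00 -1.827e+00] [ 0.23 -0.25  0.43] 0.0853331969455581
```

View pics/w1.png

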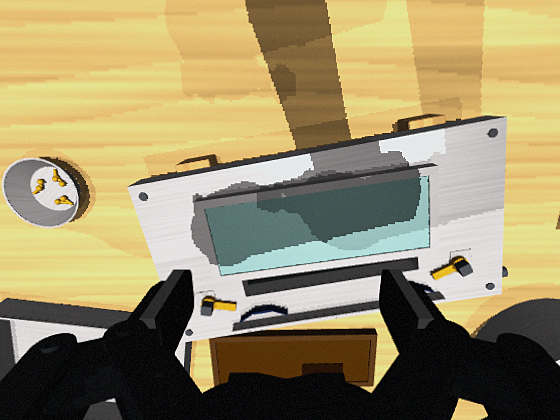

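```bash
python3 - <<'E'
import cv2
a=cv2.imread("pics/w1_raw.png")
cv2.imwrite("pics/w1a.png",cv2.resize(a[160:340,120:320],None,fx=4,fy=3.3333*1.2,interpolation=cv2.INTER_CUBIC)[:600])
cv2.imwrite("pics/w1b.png",cv2.resize(a[100:310,360:520],None,fx=4,fy=4,interpolation=cv2.INTER_CUBIC)[:600])
cv2.imwrite("pics/w1b.png",cv2.resize(a[100:310,360:520],(640,600)[:2] if 0 else None,fx=2.85,fy=2.85,interpolation=cv2.INTER_CUBIC))
E
```

```text
(no output)
```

View pics/w1a.png

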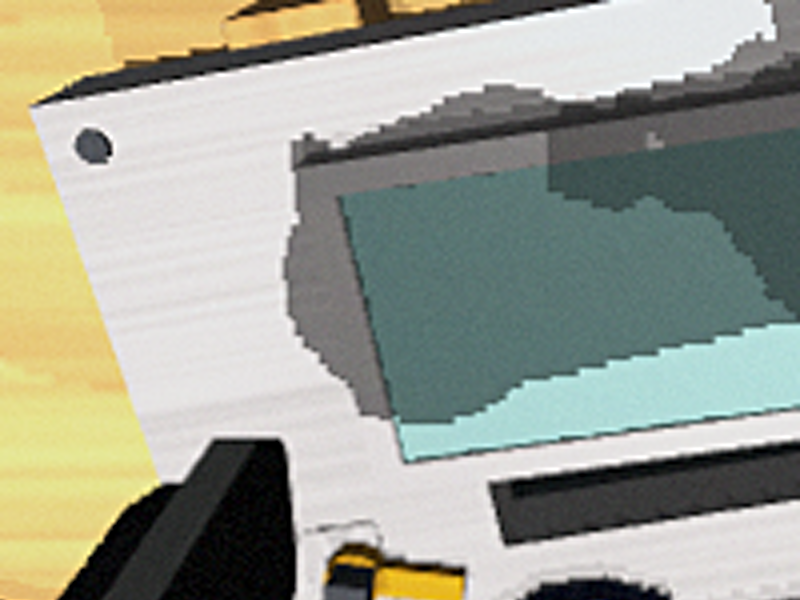

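View pics/w1b.png

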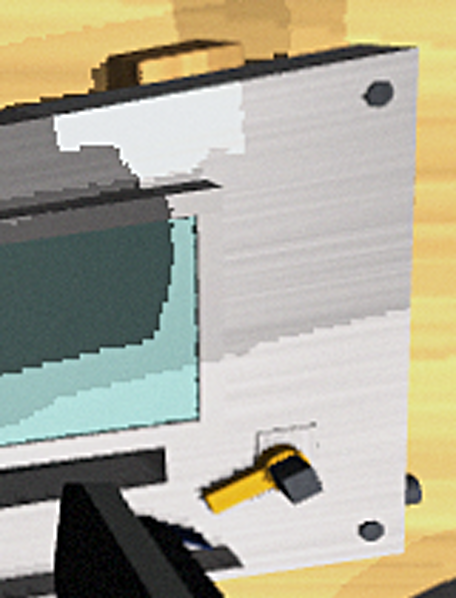

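```bash
cat >> h.py <<'E'
def ld(n):
    d=np.load(f"pics/{n}.npz"); return {"tool_pos":d["tool_pos"],"tool_rot":d["tool_rot"]}
E
python3 - <<'E'
from h import *
st=ld("w1"); f=lambda uv,z: onz("wrist",uv,z,st).round(4)
A=f((128.7,186.2),.085);B=f((505.6,116.5),.085);C=f((501,293),.085)
print(A,B,C,np.linalg.norm(A-B),np.linalg.norm(B-C))
v=(B-A)[:2];print("yaw AB",np.arctan2(-v[0],v[1])); v=(C-B)[:2];print("yaw BC",np.arctan2(v[1],v[0]))
y=np.arctan2(-(B-A)[0],(B-A)[1]); x=np.array([np.cos(y),np.sin(y)]);yy=np.array([-x[1],x[0]])
o=(A+B)[:2]/2+x*.115; print("door",o)
print("heads exp",o+.057*x+.164*yy,o+.057*x-.164*yy)
print("heads meas",f((464.5,267.7),.107),f((207.5,303.7),.107))
w=[f(p,.101) for p in [(205,209.2),(428.4,176.1),(429.1,247.4),(221.2,275.5)]]
print(w); 
v=(w[1]-w[0]);print("win yaw near",np.arctan2(-v[0],v[1]),np.linalg.norm(v)); v=(w[2]-w[3]);print("far",np.arctan2(-v[0],v[1]),np.linalg.norm(v)); print("center",np.mean(w,0), (np.mean(w,0)[:2]-o)@np.c_[x,yy])
E
```

```text
[ 0.4619 -0.237   0.085 ] [0.3852 0.1929 0.085 ] [0.6108 0.2339 0.085 ] 0.4366885617920396 0.22929535538252843
yaw AB 0.17655588562672989
yaw BC 0.17977548450163952
door [ 0.53676226 -0.00185139]
heads exp [0.5640712  0.16961062] [ 0.62168113 -0.15329044]
heads meas [0.5609 0.1664 0.107 ] [ 0.6106 -0.1509  0.107 ]
[array([ 0.4859, -0.1451,  0.101 ]), array([0.4481, 0.1104, 0.101 ]), array([0.5365, 0.1231, 0.101 ]), array([ 0.5737, -0.1322,  0.101 ])]
win yaw near 0.1468797653800907 0.25828102911363815
far 0.14469264015148925 0.25799598834090426
center [ 0.51105 -0.01095  0.101  ] [-0.02691063 -0.00444106]
```

>>> carry_out([
  {"offset": [0, 1, 0], "spin": 0, "hand": 1},
  {"offset": [0, 1, 0], "spin": 0, "hand": 1},
  {"offset": [0, 1, 0], "spin": 0, "hand": 1},
  {"offset": [0, 1, 0], "spin": 0, "hand": 1},
  {"offset": [0, 1, 0], "spin": 0, "hand": 1},
  {"offset": [0, 1, 0], "spin": 0, "hand": 1},
  {"offset": [0, 1, 0], "spin": 0, "hand": 1},
  {"offset": [0, 1, 0], "spin": 0, "hand": 1},
])

```text
time_s: 4.4
tool_pos: [0.4497, 0.1478, 0.3254]
tool_rot: [0.005, 0.009, 1.0, -0.0]
wrist_force: [0.5, 0.1, 0.1]
opening: 0.0857
```

>>> carry_out([
  {"offset": [0.1, 1, 0], "spin": 0, "hand": 1},
  {"offset": [0.1, 1, 0], "spin": 0, "hand": 1},
  {"offset": [0.1, 1, 0], "spin": 0, "hand": 1},
  {"offset": [0.1, 1, 0], "spin": 0, "hand": 1},
  {"offset": [0.1, 1, 0], "spin": 0, "hand": 1},
  {"offset": [0.1, 1, 0], "spin": 0, "hand": 1},
  {"offset": [0.1, 1, 0], "spin": 0, "hand": 1},
  {"offset": [0, 0.5, 0], "spin": 0, "hand": 1},
])

```text
time_s: 5.2
tool_pos: [0.4395, 0.338, 0.3249]
tool_rot: [0.005, 0.013, 1.0, -0.001]
wrist_force: [0.9, -0.2, -1.0]
opening: 0.0856
```

>>> carry_out([
  {"offset": [0, 0.5, 0], "spin": 0, "hand": 1},
  {"offset": [0, 0, 0], "spin": 0, "hand": 1},
])

```text
time_s: 5.4
tool_pos: [0.4406, 0.3512, 0.3242]
tool_rot: [0.005, 0.014, 1.0, -0.001]
wrist_force: [0.6, 0.3, -0.4]
opening: 0.0859
```

```bash
python3 look.py w2
```

```text
[0.4406 0.3512 0.3242] [-0.9996  0.027  -0.0091] [ 0.965  0.229 -0.006  0.009 -1.333 -2.565] [ 0.57  0.3  -0.44] 0.08588141785885957
```

View pics/w2.png

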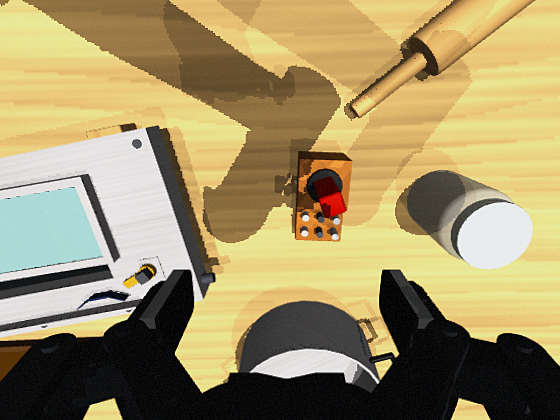

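```bash
python3 - <<'E'
import cv2
a=cv2.imread("pics/w2_raw.png")
cv2.imwrite("pics/w2a.png",cv2.resize(a[145:245,275:375],None,fx=6,fy=6,interpolation=cv2.INTER_CUBIC))
E
```

```text
(no output)
```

View pics/w2a.png

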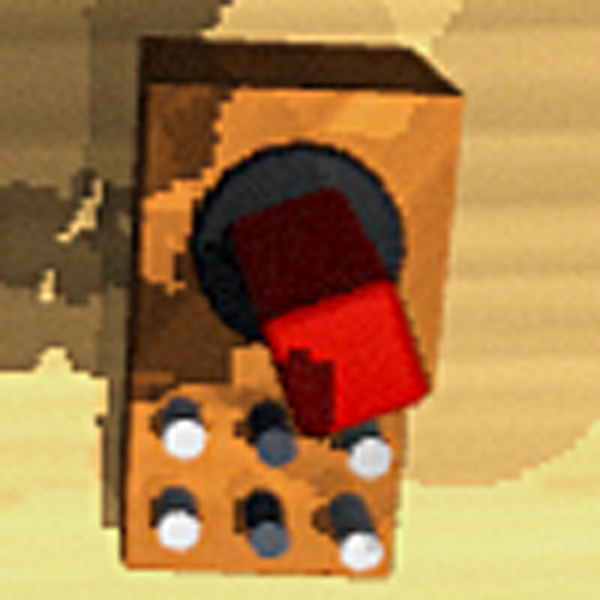

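```bash
python3 - <<'E'
from h import *
st=ld("w2")
g=lambda p:(275+p[0]/6,145+p[1]/6)
c=[onz("wrist",g(p),.148,st) for p in [(265,325),(390,282),(430,388),(308,432)]]
m=np.mean(c,0);print("top",m.round(4))
for i in range(4):
    v=c[(i+1)%4]-c[i]; print(np.linalg.norm(v).round(4),np.degrees(np.arctan2(v[1],v[0])).round(1))
# collar top z=.074 center via projected circle
print("collar",onz("wrist",g((300,243)),.074,st).round(4))
# block top corners z .066
print([onz("wrist",g(p),.066,st).round(4) for p in [(145,82),(463,95)]])
E
```

```text
top [0.461  0.3977 0.148 ]
0.0218 108.4
0.0201 21.0
0.0218 -70.2
0.0207 -158.9
collar [0.4603 0.3979 0.074 ]
[array([0.4278, 0.3669, 0.066 ]), array([0.4323, 0.4316, 0.066 ])]
```

>>> carry_out([
  {"offset": [-0.4, 0.95, 0], "spin": 0, "hand": 1},
  {"offset": [-0.36, 0.95, 0], "spin": 0, "hand": 1},
  {"offset": [0, 0, 0.5], "spin": -0.85, "hand": 1},
  {"offset": [0, 0, 0.5], "spin": -0.85, "hand": 1},
  {"offset": [0, 0, 0.5], "spin": -0.85, "hand": 1},
  {"offset": [0, 0, 0], "spin": 0, "hand": 1},
])

```text
time_s: 6.05
tool_pos: [0.4638, 0.3926, 0.2878]
tool_rot: [0.005, -0.18, 0.984, -0.002]
wrist_force: [-0.0, -0.9, -0.3]
opening: 0.0852
```

```bash
python3 look.py w3; python3 - <<'E'
from h import *
s,R=pose(); d=np.array([.4607,.398,.105])-s["tool_pos"]; print((R.T@d/0.025).round(2), np.degrees(np.arctan2(R[1,0],R[0,0])))
E
```

```text
[0.4638 0.3926 0.2878] [-0.9349 -0.3549 -0.0082] [ 0.973  0.324  0.035  0.01  -1.279 -2.184] [-0.03 -0.9  -0.33] 0.08524731931198141
[0.14 0.28 7.36] -159.32484600449547
```

View pics/w3.png

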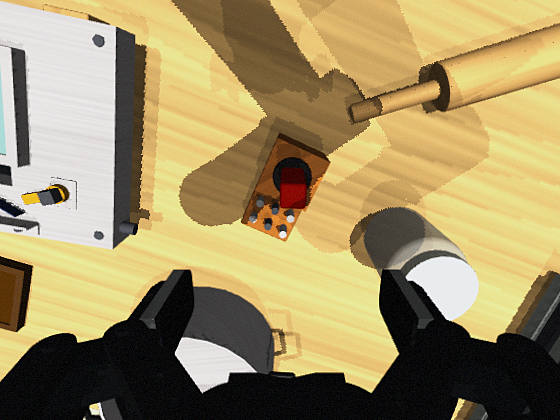

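>>> carry_out([
  {"offset": [0.14, 0.28, 0.5], "spin": 0, "hand": 1},
  {"offset": [0, 0, 1], "spin": 0, "hand": 1},
  {"offset": [0, 0, 1], "spin": 0, "hand": 1},
  {"offset": [0, 0, 1], "spin": 0, "hand": 1},
  {"offset": [0, 0, 0], "spin": 0, "hand": 1},
])

```text
time_s: 6.6
tool_pos: [0.4597, 0.3988, 0.202]
tool_rot: [0.009, -0.174, 0.985, 0.001]
wrist_force: [-0.4, -0.4, -0.3]
opening: 0.0856
```

```bash
python3 look.py w4; python3 - <<'E'
from h import *
s,R=pose(); d=np.array([.4607,.398,.105])-s["tool_pos"]; print((R.T@d/0.025).round(2), np.degrees(np.arctan2(R[1,0],R[0,0])))
E
```

```text
[0.4597 0.3988 0.202 ] [-0.9396 -0.3417 -0.0176] [ 0.986  0.377 -0.106  0.012 -1.074 -2.213] [-0.44 -0.41 -0.31] 0.08560023677128507
[ 0.11 -0.07  3.97] -159.96231898364238
```

View pics/w4.png

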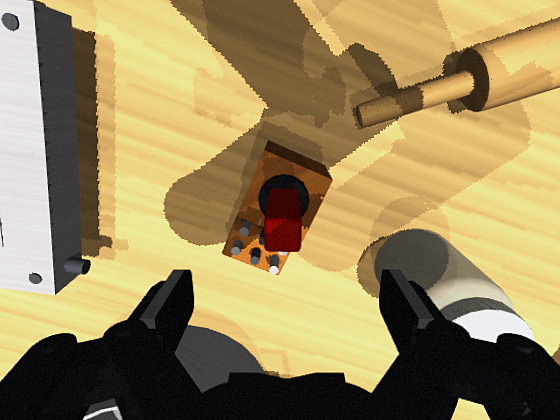

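>>> carry_out([
  {"offset": [0.1, -0.07, 0.8], "spin": 0, "hand": 1},
  {"offset": [0, 0, 0.8], "spin": 0, "hand": 1},
  {"offset": [0, 0, 0.8], "spin": 0, "hand": 1},
  {"offset": [0, 0, 0.8], "spin": 0, "hand": 1},
  {"offset": [0, 0, 0.5], "spin": 0, "hand": 1},
  {"offset": [0, 0, 0.1], "spin": 0, "hand": 1},
  {"offset": [0, 0, 0], "spin": 0, "hand": 1},
])

```text
time_s: 7.35
tool_pos: [0.4668, 0.4058, 0.1204]
tool_rot: [0.021, -0.173, 0.985, 0.01]
wrist_force: [1.0, -1.0, 0.6]
opening: 0.0852
```

```bash
python3 look.py w5; python3 - <<'E'
from h import *
s,R=pose(); d=np.array([.4607,.398,.105])-s["tool_pos"]; print((R.T@d/0.025).round(2), np.degrees(np.arctan2(R[1,0],R[0,0])))
E
```

```text
[0.4668 0.4058 0.1204] [-0.9393 -0.3401 -0.0447] [ 0.985  0.458 -0.207  0.022 -0.862 -2.222] [ 1.01 -1.04  0.6 ] 0.08523529791533442
[ 0.37 -0.22  0.61] -160.0940337895824
```

View pics/w5.png

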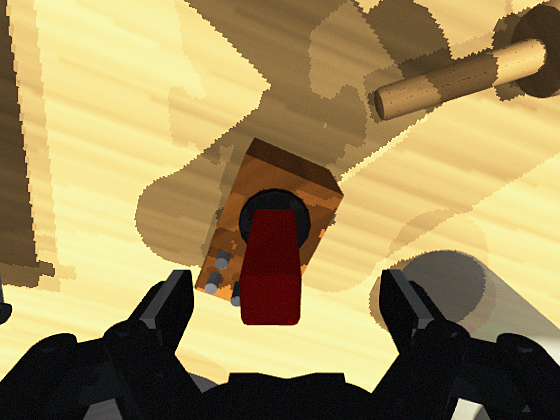

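>>> carry_out([
  {"offset": [0, 0, 0], "spin": 0, "hand": 1},
  {"offset": [0, 0, 0], "spin": 0, "hand": 1},
  {"offset": [0, 0, 0], "spin": 0, "hand": 1},
])

```text
time_s: 7.7
tool_pos: [0.4679, 0.4072, 0.1237]
tool_rot: [0.023, -0.173, 0.985, 0.012]
wrist_force: [0.1, 0.3, 0.8]
opening: 0.0852
```

```bash
cat > st.py <<'E'
from h import *
import sys
s,R=pose(); print(s["tool_pos"].round(4),"x",R[:,0].round(4),"z",R[:,2].round(4),s["joint_pos"].round(3),s["wrist_force"].round(1),s["opening"].round(4),"t",s["time_s"],"yaw",np.degrees(np.arctan2(R[1,0],R[0,0])).round(2))
if len(sys.argv)>3:
    d=np.array(list(map(float,sys.argv[1:4])))-s["tool_pos"]; print("units",(R.T@d/0.025).round(3))
E
python3 st.py
```

```text
Traceback (most recent call last):
  File "st.py", line 3, in <module>
    s,R=pose(); print(s["tool_pos"].round(4),"x",R[:,0].round(4),"z",R[:,2].round(4),s["joint_pos"].round(3),s["wrist_force"].round(1),s["opening"].round(4),"t",s["time_s"],"yaw",np.degrees(np.arctan2(R[1,0],R[0,0])).round(2))
                                                                                                                                       ^^^^^^^^^^^^^^^^^^
AttributeError: 'float' object has no attribute 'round'
```

```bash
sed -i 's/s\["opening"\].round(4)/round(float(s["opening"]),4)/' st.py; python3 st.py .4607 .398 .105
```

```text
[0.4679 0.4072 0.1237] x [-0.9391 -0.3401 -0.0497] z [ 0.0416  0.0313 -0.9986] [ 0.985  0.454 -0.204  0.023 -0.864 -2.222] [0.1 0.3 0.8] 0.0852 t 7.7 yaw -160.09
units [ 0.433 -0.258  0.725]
```

>>> carry_out([
  {"offset": [0, 0, -1], "spin": 0, "hand": 1},
  {"offset": [0, 0, -1], "spin": 0, "hand": 1},
  {"offset": [0, 0, -1], "spin": 0, "hand": 1},
])

```text
time_s: 8.0
tool_pos: [0.4633, 0.4029, 0.1971]
tool_rot: [0.02, -0.173, 0.985, 0.009]
wrist_force: [0.1, 0.5, 0.2]
opening: 0.0853
```

```bash
python3 st.py .4607 .398 .105
```

```text
[0.4633 0.4029 0.1971] x [-0.9397 -0.3395 -0.0419] z [ 0.0358  0.0243 -0.9991] [ 0.987  0.377 -0.122  0.019 -1.032 -2.221] [0.1 0.5 0.2] 0.0853 t 8.0 yaw -160.13
units [ 0.32  -0.189  3.671]
```

>>> carry_out([
  {"offset": [0.15, -0.02, 1], "spin": 0, "hand": 1},
  {"offset": [0.15, -0.02, 1], "spin": 0, "hand": 1},
  {"offset": [0.12, -0.02, 1], "spin": 0, "hand": 1},
  {"offset": [0.1, -0.02, 0.7], "spin": 0, "hand": 1},
])

```text
time_s: 8.4
tool_pos: [0.4597, 0.4045, 0.1133]
tool_rot: [0.029, -0.173, 0.984, 0.017]
wrist_force: [1.0, 0.3, -0.8]
opening: 0.0853
```

```bash
python3 st.py .4607 .398 .105
```

```text
[0.4597 0.4045 0.1133] x [-0.9385 -0.3396 -0.0628] z [ 0.0511  0.0432 -0.9978] [ 0.995  0.448 -0.248  0.027 -0.81  -2.236] [ 1.   0.3 -0.8] 0.0853 t 8.4 yaw -160.11
units [ 0.074 -0.267  0.321]
```

>>> carry_out([
  {"offset": [0.1, -0.27, 0.4], "spin": 0, "hand": 1},
  {"offset": [0.02, 0.01, 0.05], "spin": 0, "hand": 0},
  {"offset": [0.02, 0.01, 0.05], "spin": 0, "hand": 0},
  {"offset": [0.02, 0.01, 0.05], "spin": 0, "hand": 0},
  {"offset": [0.02, 0.01, 0.05], "spin": 0, "hand": 0},
], force=60)

```text
time_s: 8.9
tool_pos: [0.4586, 0.3976, 0.0977]
tool_rot: [0.029, -0.173, 0.984, 0.017]
wrist_force: [0.6, -1.1, 0.1]
opening: 0.0284
```

```bash
python3 st.py .4607 .398 .105; python3 look.py w6
```

```text
[0.4586 0.3976 0.0977] x [-0.9385 -0.3395 -0.0631] z [ 0.0515  0.043  -0.9977] [ 0.99   0.459 -0.279  0.028 -0.769 -2.233] [ 0.6 -1.1  0.1] 0.0284 t 8.9 yaw -160.11
units [-0.104 -0.008 -0.287]
[0.4586 0.3976 0.0977] [-0.9385 -0.3395 -0.0631] [ 0.99   0.459 -0.279  0.028 -0.769 -2.233] [ 0.55 -1.09  0.09] 0.028403990866340278
```

View pics/w6.png

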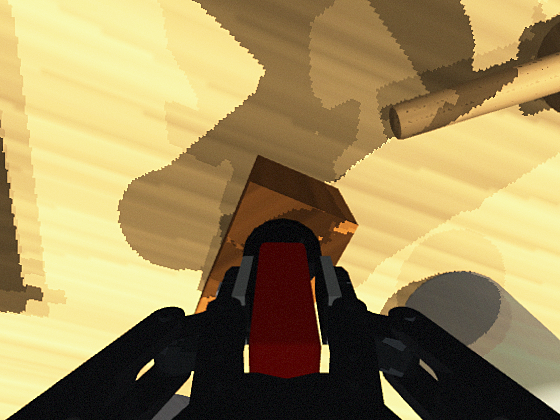

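>>> carry_out([
  {"offset": [0, 0, 0], "spin": 0, "hand": 0},
  {"offset": [0, 0, 0], "spin": 0, "hand": 0},
])

```text
time_s: 9.15
tool_pos: [0.4586, 0.3976, 0.0984]
tool_rot: [0.029, -0.173, 0.984, 0.017]
wrist_force: [0.5, -0.5, -1.9]
opening: 0.0231
```

```bash
python3 st.py .4607 .398 .105
```

```text
[0.4586 0.3976 0.0984] x [-0.9384 -0.3397 -0.0635] z [ 0.0519  0.0431 -0.9977] [ 0.99   0.458 -0.278  0.028 -0.77  -2.233] [ 0.5 -0.5 -1.9] 0.0231 t 9.15 yaw -160.1
units [-0.101 -0.009 -0.256]
```

>>> carry_out([
  {"offset": [-0.09, 0.04, -1], "spin": 0, "hand": 0},
  {"offset": [-0.09, 0.04, -1], "spin": 0, "hand": 0},
  {"offset": [-0.09, 0.04, -1], "spin": 0, "hand": 0},
  {"offset": [-0.08, 0.03, -1], "spin": 0, "hand": 0},
  {"offset": [-0.07, 0, -1], "spin": 0, "hand": 0},
  {"offset": [-0.07, 0, -1], "spin": 0, "hand": 0},
  {"offset": [-0.07, 0, -0.5], "spin": 0, "hand": 0},
])

```text
time_s: 9.85
tool_pos: [0.4596, 0.3971, 0.2618]
tool_rot: [0.024, -0.172, 0.985, 0.013]
wrist_force: [-0.4, -0.6, -1.2]
opening: 0.0232
```

```bash
python3 look.py w7; python3 st.py .561 .166 .26
```

```text
[0.4596 0.3971 0.2618] [-0.9394 -0.339  -0.0514] [ 0.987  0.314 -0.049  0.018 -1.156 -2.218] [-0.43 -0.55 -1.25] 0.023224128665096218
[0.4603 0.3977 0.2636] x [-0.9392 -0.3391 -0.0544] z [ 0.0446  0.0366 -0.9983] [ 0.987  0.312 -0.046  0.019 -1.157 -2.218] [0.8 1.  1. ] 0.0234 t 9.9 yaw -160.15
units [ -0.633 -10.087  -0.018]
```

View pics/w7.png

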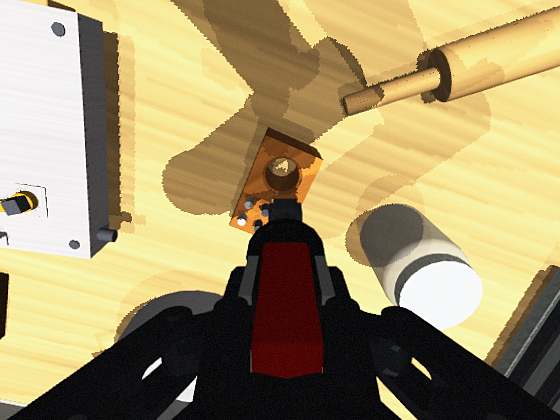

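>>> carry_out([
  {"offset": [-0.07, -1, 0], "spin": 0, "hand": 0},
  {"offset": [-0.07, -1, 0], "spin": 0, "hand": 0},
  {"offset": [-0.07, -1, 0], "spin": 0, "hand": 0},
  {"offset": [-0.07, -1, 0], "spin": 0, "hand": 0},
  {"offset": [-0.07, -1, 0], "spin": 0, "hand": 0},
  {"offset": [-0.07, -1, 0], "spin": 0, "hand": 0},
  {"offset": [-0.07, -1, 0], "spin": 0, "hand": 0},
  {"offset": [-0.07, -1, 0], "spin": 0, "hand": 0},
])

```text
time_s: 10.7
tool_pos: [0.5398, 0.2103, 0.2529]
tool_rot: [0.02, -0.175, 0.984, 0.014]
wrist_force: [0.4, 0.4, -1.9]
opening: 0.0233
```

```bash
python3 look.py w8; python3 st.py .561 .166 .26
```

```text
[0.5398 0.2103 0.2529] [-0.9379 -0.3439 -0.0448] [ 0.647  0.276 -0.115 -0.008 -1.131 -1.863] [ 0.42  0.45 -1.86] 0.02334696971955716
[0.5405 0.2074 0.2526] x [-0.9389 -0.3414 -0.0433] z [ 0.0339  0.0333 -0.9989] [ 0.643  0.276 -0.116 -0.007 -1.132 -1.862] [ 1.  -0.7 -2.6] 0.0234 t 10.75 yaw -160.02
units [-0.218 -1.833 -0.325]
```

View pics/w8.png

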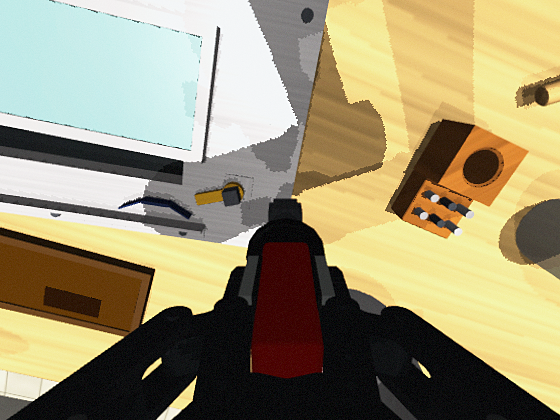

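```bash
python3 - <<'E'
import cv2
a=cv2.imread("pics/w8_raw.png")
cv2.imwrite("pics/w8a.png",cv2.resize(a[165:240,185:310],None,fx=6.4,fy=6.4,interpolation=cv2.INTER_CUBIC))
E
```

```text
(no output)
```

View pics/w8a.png

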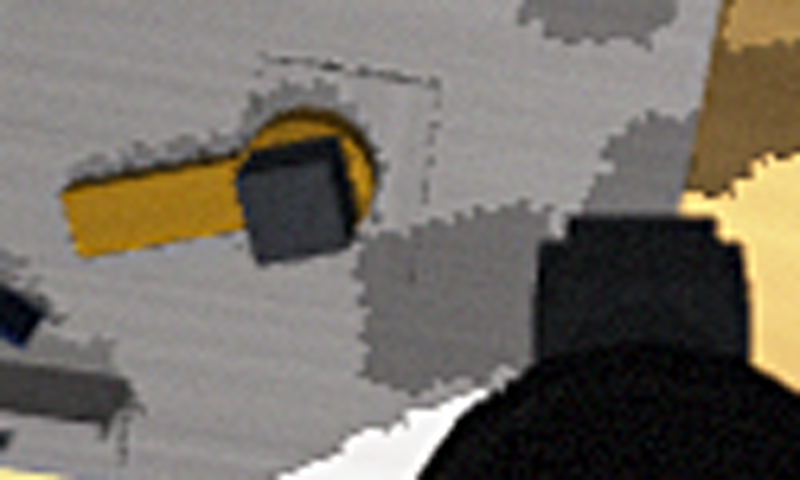

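```bash
python3 - <<'E'
from h import *
st=ld("w8")
g=lambda p:(185+p[0]/6.4,165+p[1]/6.4)
c=[onz("wrist",g(p),.107,st) for p in [(242,183),(340,160),(355,242),(260,265)]]
print("head",np.mean(c,0).round(4))
for i in range(4):
    v=c[(i+1)%4]-c[i]; print(np.linalg.norm(v).round(4),np.degrees(np.arctan2(v[1],v[0])).round(1))
for p,q in [((240,155),(62,190)),((245,230),(85,258))]:
    a,b=onz("wrist",g(p),.093,st),onz("wrist",g(q),.093,st); v=b-a; print("tongue",np.degrees(np.arctan2(v[1],v[0])))
q=st["tool_rot"];R=Rot.from_quat([q[1],q[2],q[3],q[0]]).as_matrix();print(R[:,2])
# key tip nearest edge: outline top edge at zoom y 215, x 570-715
for p in [(570,215),(715,215)]: print("tip",onz("wrist",g(p),st["tool_pos"][2]-.0904,st).round(4))
E
```

```text
head [0.5635 0.1702 0.107 ]
0.0142 123.5
0.0123 27.1
0.0141 -56.0
0.0124 -152.0
tongue -58.66990705176506
tongue -59.82799700322197
[ 0.03476164  0.03524956 -0.9987738 ]
tip [0.5328 0.2006 0.1625]
tip [0.5273 0.2161 0.1625]
```

```bash
python3 - <<'E'
import cv2
a=cv2.imread("pics/w7_raw.png")
b=cv2.resize(a[185:260,240:335],None,fx=8,fy=8,interpolation=cv2.INTER_CUBIC)
cv2.imwrite("pics/w7a.png",cv2.convertScaleAbs(b,alpha=3,beta=0))
E
```

```text
(no output)
```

View pics/w7a.png

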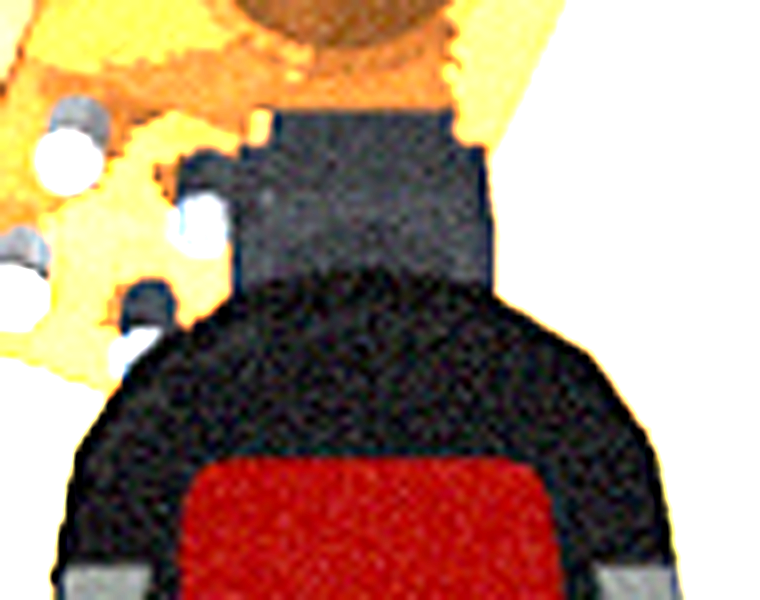

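>>> carry_out([
  {"offset": [-0.1, -0.9, 0], "spin": 0, "hand": 0},
  {"offset": [-0.18, -0.87, 0], "spin": 0, "hand": 0},
  {"offset": [0, 0, 0.4], "spin": -0.63, "hand": 0},
  {"offset": [0, 0, 0.4], "spin": -0.62, "hand": 0},
])

```text
time_s: 11.15
tool_pos: [0.563, 0.1657, 0.2288]
tool_rot: [0.019, -0.266, 0.964, 0.012]
wrist_force: [1.2, -0.1, -2.0]
opening: 0.0233
```

```bash
python3 look.py w9 210 150 370 270 5; python3 st.py .5625 .1682 .26
```

```text
[0.563  0.1657 0.2288] [-0.8575 -0.5126 -0.0438] [ 0.556  0.309 -0.129 -0.013 -1.09  -1.582] [ 1.18 -0.07 -2.02] 0.023311912477219407
[0.562  0.1655 0.2267] x [-0.8565 -0.5147 -0.0401] z [ 0.0276  0.0319 -0.9991] [ 0.556  0.31  -0.131 -0.014 -1.089 -1.579] [-1.  -0.7 -3.9] 0.0232 t 11.2 yaw -149.0
units [-0.127  0.099 -1.326]
```

View pics/w9.png

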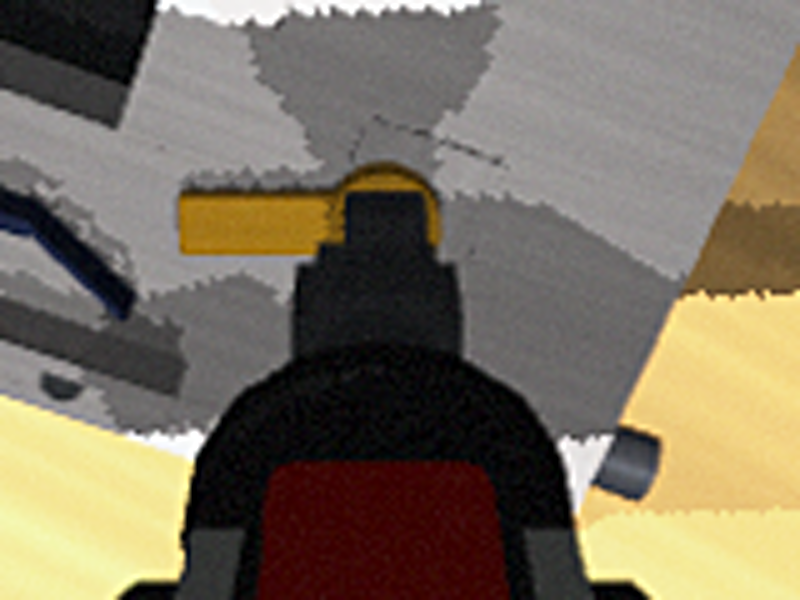

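```bash
python3 - <<'E'
from h import *
st=ld("w9")
q=st["tool_rot"];R=Rot.from_quat([q[1],q[2],q[3],q[0]]).as_matrix()
x=R[:,0]*1; x[2]=0; x/=np.linalg.norm(x); y=np.array([x[1],-x[0],0])
H=np.array([.5635,.1702,.107])
g=lambda p:(210+p[0]/5,150+p[1]/5)
for dz in (0,-.014):
  print(((proj("wrist",H+[0,0,dz]+.007*x,st)[0]-[210,150])*5).round(0))
a=onz("wrist",g((385,190)),.093,st)-.007*x; print("head from base edge",a)
z=st["tool_pos"][2]-.0904
t=onz("wrist",g((376.5,243)),z,st); tc=t-.0115*x
print("tip",tc.round(4),"tcp",st["tool_pos"].round(4), "tip-tcp",(tc-st["tool_pos"]).round(4))
# block yaw ref: delta in tool xy
for h in (H,a):
  d=(h-tc); print("need mm tool x,y",(d@x*1e3).round(1),(d@y*1e3).round(1), R[:,1]@y)
E
```

```text
[392. 214.]
[391. 189.]
head from base edge [0.56416657 0.16944108 0.093     ]
tip [0.564  0.1671 0.1384] tcp [0.563  0.1657 0.2288] tip-tcp [ 0.0011  0.0014 -0.0904]
need mm tool x,y -1.1 2.9 0.9999209514088978
need mm tool x,y -1.3 1.9 0.9999209514088978
```

>>> carry_out([
  {"offset": [-0.04, 0.05, 0.4], "spin": 0, "hand": 0},
  {"offset": [0, 0.02, 0.4], "spin": 0, "hand": 0},
])

```text
time_s: 11.4
tool_pos: [0.5625, 0.1685, 0.2057]
tool_rot: [0.018, -0.266, 0.964, 0.012]
wrist_force: [-0.2, -0.8, -2.0]
opening: 0.0231
```

```bash
python3 look.py w10 210 150 370 270 5; python3 st.py .5625 .1682 .185
```

```text
[0.5625 0.1685 0.2057] [-0.8581 -0.5118 -0.0406] [ 0.56   0.33  -0.159 -0.014 -1.041 -1.586] [-0.22 -0.76 -1.98] 0.02307451478839557
[0.5616 0.1682 0.2038] x [-0.8583 -0.5118 -0.0373] z [ 0.0248  0.0311 -0.9992] [ 0.56   0.331 -0.161 -0.015 -1.041 -1.586] [-1.1  0.3 -3.4] 0.0238 t 11.45 yaw -149.19
units [-0.003 -0.03   0.751]
```

View pics/w10.png

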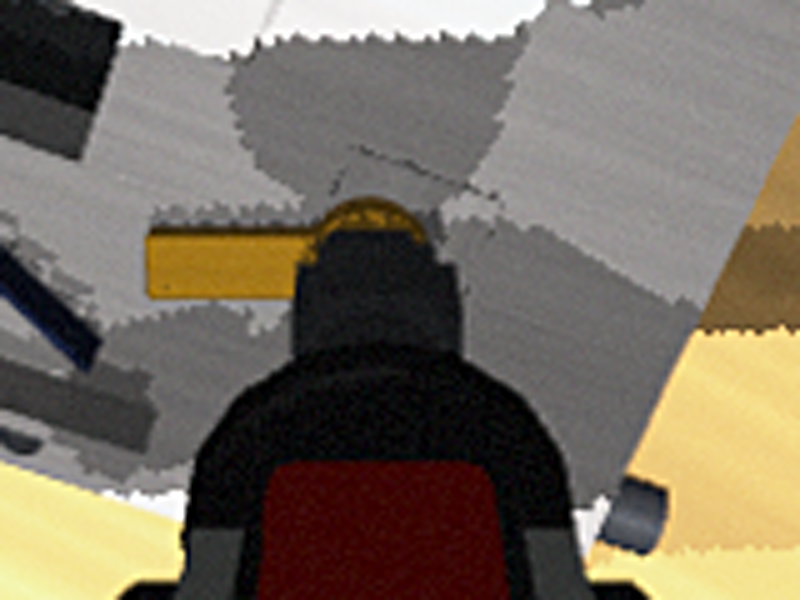

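>>> carry_out([
  {"offset": [-0.03, -0.04, 0.2], "spin": 0, "hand": 0},
  {"offset": [0.01, 0, 0.3], "spin": 0, "hand": 0},
])

```text
time_s: 11.65
tool_pos: [0.5631, 0.1687, 0.1908]
tool_rot: [0.017, -0.266, 0.964, 0.012]
wrist_force: [0.2, 0.5, -1.3]
opening: 0.0228
```

```bash
python3 look.py w11 210 150 370 270 5; python3 st.py .5625 .1682 .185
```

```text
[0.5631 0.1687 0.1908] [-0.8584 -0.5116 -0.0383] [ 0.56   0.345 -0.176 -0.015 -1.011 -1.585] [ 0.21  0.45 -1.28] 0.02275395241050579
[0.5623 0.1684 0.1892] x [-0.8587 -0.5113 -0.0355] z [ 0.0232  0.0304 -0.9993] [ 0.56   0.346 -0.178 -0.016 -1.011 -1.585] [-0.8 -0.4 -3.9] 0.023 t 11.7 yaw -149.23
units [ 0.002 -0.014  0.166]
```

View pics/w11.png

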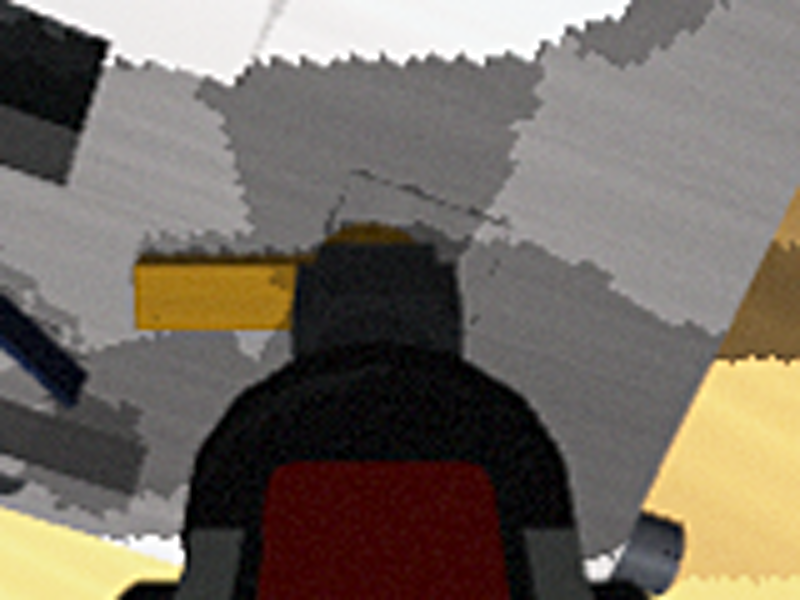

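>>> carry_out([
  {"offset": [0.01, 0, 0.2], "spin": 0, "hand": 0},
])

```text
time_s: 11.8
tool_pos: [0.5626, 0.1687, 0.1844]
tool_rot: [0.016, -0.265, 0.964, 0.012]
wrist_force: [1.1, -0.9, -2.0]
opening: 0.0234
```

```bash
python3 look.py w12 210 150 370 270 5; python3 st.py .5625 .1682 .185
```

```text
[0.5626 0.1687 0.1844] [-0.8586 -0.5114 -0.0367] [ 0.56   0.351 -0.185 -0.016 -0.999 -1.585] [ 1.14 -0.94 -2.02] 0.023396313288289863
[0.5626 0.1687 0.184 ] x [-0.8585 -0.5116 -0.0365] z [ 0.0243  0.0305 -0.9992] [ 0.56   0.351 -0.185 -0.015 -0.998 -1.585] [ 0.4 -0.  -0.5] 0.0232 t 11.85 yaw -149.21
units [ 0.012 -0.013 -0.04 ]
```

View pics/w12.png

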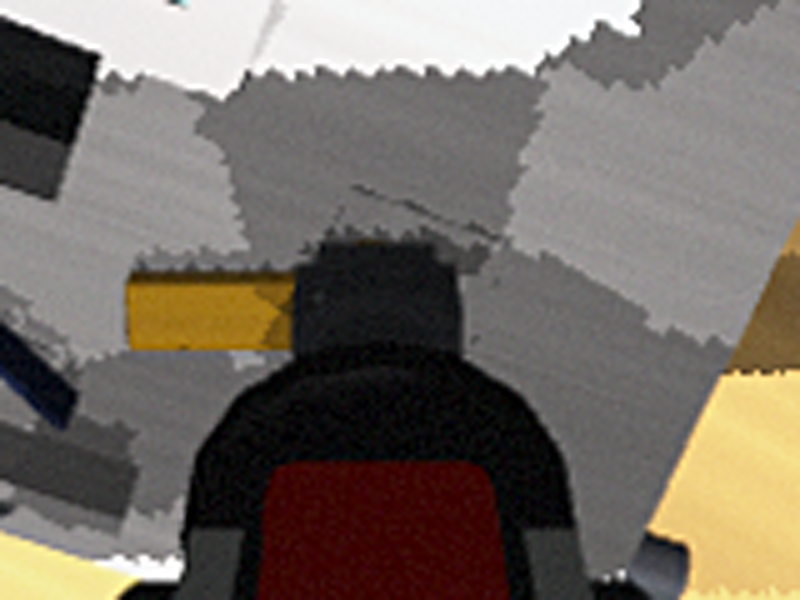

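>>> carry_out([
  {"offset": [0, 0, 0.02], "spin": -1, "hand": 0},
  {"offset": [0, 0, 0.02], "spin": -1, "hand": 0},
  {"offset": [0, 0, 0.02], "spin": -1, "hand": 0},
])

```text
time_s: 12.15
tool_pos: [0.5626, 0.1686, 0.1839]
tool_rot: [0.018, -0.476, 0.879, 0.007]
wrist_force: [-2.9, 0.8, 1.9]
opening: 0.0234
```

```bash
python3 st.py .5625 .1682 .185;python3 look.py w13 
```

```text
[0.5626 0.1686 0.1839] x [-0.5459 -0.8369 -0.0388] z [ 0.0247  0.0303 -0.9992] [ 0.56   0.351 -0.186 -0.015 -0.997 -1.13 ] [-2.9  0.8  1.9] 0.0234 t 12.15 yaw -123.12
units [ 0.013 -0.005 -0.046]
[0.5626 0.1686 0.1839] [-0.5459 -0.8369 -0.0388] [ 0.56   0.351 -0.186 -0.015 -0.997 -1.13 ] [-2.9   0.84  1.86] 0.02341156374730595
```

View pics/w13.png

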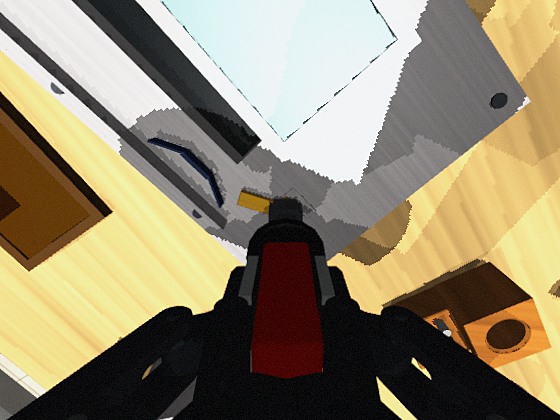

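>>> carry_out([
  {"offset": [0, 0, 0.01], "spin": -1, "hand": 0},
  {"offset": [0, 0, 0.01], "spin": -1, "hand": 0},
  {"offset": [0, 0, 0.01], "spin": -1, "hand": 0},
  {"offset": [0, 0, 0.01], "spin": -1, "hand": 0},
  {"offset": [0, 0, 0.01], "spin": -1, "hand": 0},
])

```text
time_s: 12.7
tool_pos: [0.5608, 0.1682, 0.1839]
tool_rot: [-0.019, 0.764, -0.645, -0.001]
wrist_force: [-1.0, -1.0, -0.3]
opening: 0.0232
```

```bash
python3 st.py .5625 .1682 .185;python3 look.py w14 180 140 340 260 5 
```

```text
[0.5608 0.1682 0.1839] x [ 0.1688 -0.9853 -0.0264] z [ 0.0219  0.0305 -0.9993] [ 0.561  0.349 -0.188 -0.017 -0.999 -0.382] [-1.  -1.  -0.3] 0.0232 t 12.7 yaw -80.28
units [ 0.01  -0.069 -0.041]
[0.5608 0.1682 0.1839] [ 0.1688 -0.9853 -0.0264] [ 0.561  0.349 -0.188 -0.017 -0.999 -0.382] [-1.   -1.05 -0.3 ] 0.023151357534909406
```

View pics/w14.png

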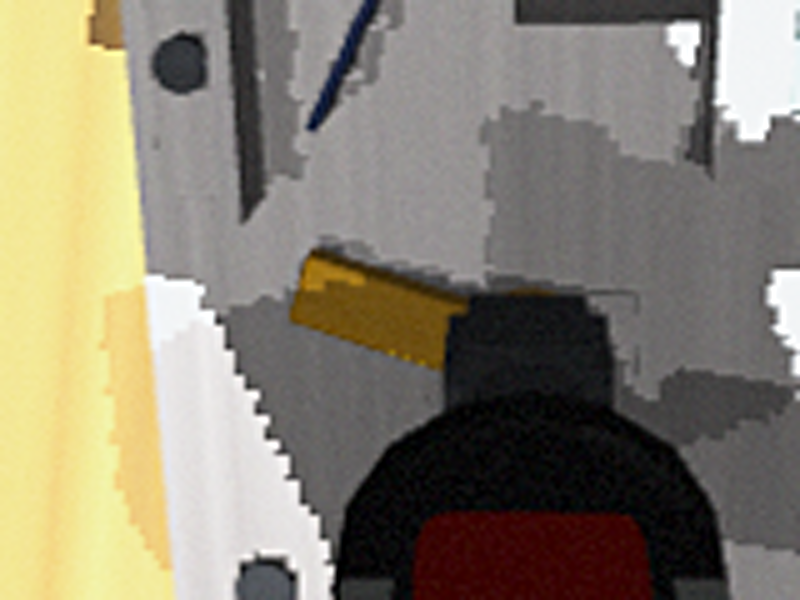

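>>> carry_out([
  {"offset": [0, -0.03, 0], "spin": -0.8, "hand": 0},
  {"offset": [0, -0.02, 0], "spin": 0, "hand": 0},
  {"offset": [0, 0, -0.1], "spin": 0.8, "hand": 0},
])

```text
time_s: 13.05
tool_pos: [0.5608, 0.168, 0.1861]
tool_rot: [-0.018, 0.761, -0.649, -0.002]
wrist_force: [-0.9, -0.1, -1.1]
opening: 0.0235
```

```bash
python3 st.py .5625 .1682 .185;python3 look.py w15 180 140 340 260 5 
```

```text
[0.5608 0.168  0.1861] x [ 0.158  -0.9871 -0.0265] z [ 0.0193  0.03   -0.9994] [ 0.56   0.348 -0.183 -0.018 -1.008 -0.392] [-0.9 -0.1 -1.1] 0.0235 t 13.05 yaw -80.91
units [ 0.006 -0.067  0.047]
[0.5608 0.168  0.1861] [ 0.158  -0.9871 -0.0265] [ 0.56   0.348 -0.183 -0.018 -1.008 -0.392] [-0.94 -0.09 -1.11] 0.023488693557795256
```

View pics/w15.png

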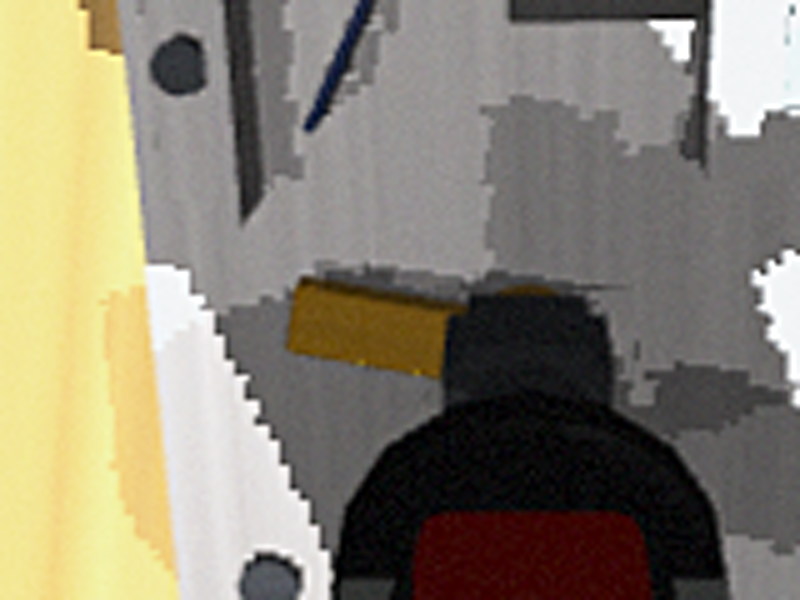

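>>> carry_out([
  {"offset": [-0.03, -0.02, -1], "spin": 0, "hand": 0},
  {"offset": [-0.03, -0.02, -1], "spin": 0, "hand": 0},
  {"offset": [1, 0, -0.3], "spin": 0, "hand": 0},
  {"offset": [1, 0, 0], "spin": 0, "hand": 0},
  {"offset": [1, 0, 0], "spin": 0, "hand": 0},
  {"offset": [1, 0, 0], "spin": 0, "hand": 0},
  {"offset": [1, 0, 0], "spin": 0, "hand": 0},
  {"offset": [1, 0, 0], "spin": 0, "hand": 0},
])

```text
time_s: 13.9
tool_pos: [0.5868, 0.0189, 0.2427]
tool_rot: [-0.023, 0.754, -0.657, 0.001]
wrist_force: [0.7, 0.0, -1.3]
opening: 0.0233
```

>>> carry_out([
  {"offset": [1, 0, 0], "spin": 0, "hand": 0},
  {"offset": [1, 0, 0], "spin": 0, "hand": 0},
  {"offset": [1, -0.1, 0], "spin": 0.55, "hand": 0},
  {"offset": [0.9, -0.2, 0], "spin": 0.55, "hand": 0},
  {"offset": [0.5, -0.2, 0], "spin": 0.55, "hand": 0},
  {"offset": [0, 0, 0], "spin": 0.55, "hand": 0},
])

```text
time_s: 14.5
tool_pos: [0.6124, -0.098, 0.2387]
tool_rot: [0.025, -0.623, 0.782, 0.001]
wrist_force: [0.6, 0.8, -1.7]
opening: 0.0233
```

```bash
python3 st.py .6215 -.153 .23;python3 look.py w16 
```

```text
[ 0.6124 -0.098   0.2387] x [-0.2238 -0.9738 -0.0397] z [ 0.0372  0.0322 -0.9988] [ 0.088  0.362 -0.018 -0.032 -1.152 -0.302] [ 0.6  0.8 -1.7] 0.0233 t 14.5 yaw -102.94
units [ 2.074 -0.838  0.29 ]
[ 0.6124 -0.098   0.2387] [-0.2238 -0.9738 -0.0397] [ 0.088  0.362 -0.018 -0.032 -1.152 -0.302] [ 0.62  0.84 -1.74] 0.023296466481387185
```

View pics/w16.png

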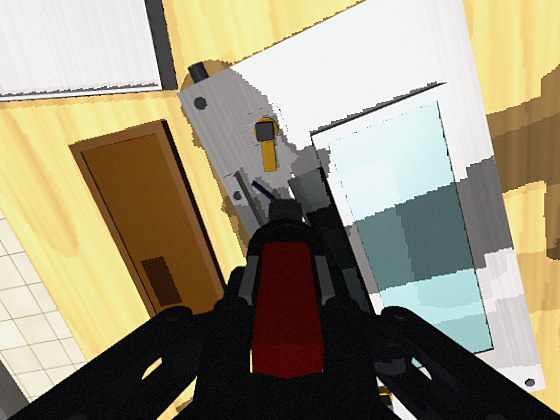

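```bash
python3 - <<'E'
import cv2
a=cv2.imread("pics/w16_raw.png")
cv2.imwrite("pics/w16a.png",cv2.resize(a[105:225,225:345],None,fx=5,fy=5,interpolation=cv2.INTER_CUBIC))
E
```

```text
(no output)
```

View pics/w16a.png

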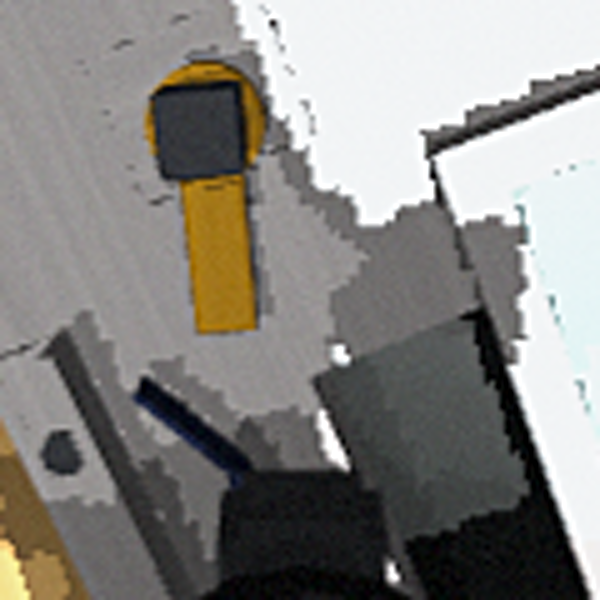

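```bash
cat > clip.py <<'E'
from h import *
def an(name,x0,y0,f,corners,tongue,tipmid):
    st=ld(name); q=st["tool_rot"];R=Rot.from_quat([q[1],q[2],q[3],q[0]]).as_matrix()
    g=lambda p:(x0+p[0]/f,y0+p[1]/f)
    x=R[:,0].copy(); x[2]=0; x/=np.linalg.norm(x); y=np.array([x[1],-x[0],0])
    H=None
    if corners:
        c=[onz("wrist",g(p),.107,st) for p in corners]; H=np.mean(c,0); print("head",H.round(4))
        for i in range(4):
            v=c[(i+1)%4]-c[i]; print(" side",np.linalg.norm(v).round(4),np.degrees(np.arctan2(v[1],v[0])).round(1))
    for p,q in tongue:
        a,b=onz("wrist",g(p),.093,st),onz("wrist",g(q),.093,st); v=b-a; print("tongue",np.degrees(np.arctan2(v[1],v[0])).round(1))
    if tipmid:
        z=st["tool_pos"][2]-.0904; tc=onz("wrist",g(tipmid),z,st)-.0115*x
        print("tip",tc.round(4),"tip-tcp",(tc-st["tool_pos"]).round(4))
        if H is not None: 
            d=H-tc; print("tcp target",(st["tool_pos"]+d).round(4))
    return st,H
E
python3 - <<'E'
from clip import *
an("w16",225,105,5,[(153,93),(237,83),(245,170),(160,182)],[((182,180),(197,333)),((240,175),(257,328))],(302,475))
E
```

```text
head [ 0.621  -0.1541  0.107 ]
 side 0.0135 173.7
 side 0.0136 81.5
 side 0.014 -4.9
 side 0.014 -100.3
tongue 81.1
tongue 82.6
tip [ 0.6161 -0.0963  0.1483] tip-tcp [ 0.0037  0.0017 -0.0904]
tcp target [ 0.6173 -0.1558  0.1974]
```

>>> carry_out([
  {"offset": [1, -0.3, 0], "spin": 0, "hand": 0},
  {"offset": [1, -0.3, 0], "spin": 0, "hand": 0},
  {"offset": [0.2, -0.1, 0.3], "spin": -0.6, "hand": 0},
  {"offset": [0, 0, 0.3], "spin": 0, "hand": 0},
])

```text
time_s: 14.95
tool_pos: [0.6193, -0.1559, 0.2222]
tool_rot: [0.026, -0.657, 0.754, -0.002]
wrist_force: [0.2, -1.6, -2.5]
opening: 0.0234
```

```bash
python3 look.py w17 210 150 370 270 5; python3 st.py .6173 -.1558 .215
```

```text
[ 0.6193 -0.1559  0.2222] [-0.1357 -0.9901 -0.0371] [-0.009  0.404  0.006 -0.035 -1.132 -0.114] [ 0.2  -1.62 -2.47] 0.023355419968167493
[ 0.6186 -0.1553  0.2206] x [-0.1371 -0.9899 -0.0374] z [ 0.0392  0.0323 -0.9987] [-0.008  0.405  0.004 -0.036 -1.131 -0.115] [-0.  -0.4 -2.7] 0.023 t 15.0 yaw -97.88
units [0.034 0.057 0.221]
```

View pics/w17.png

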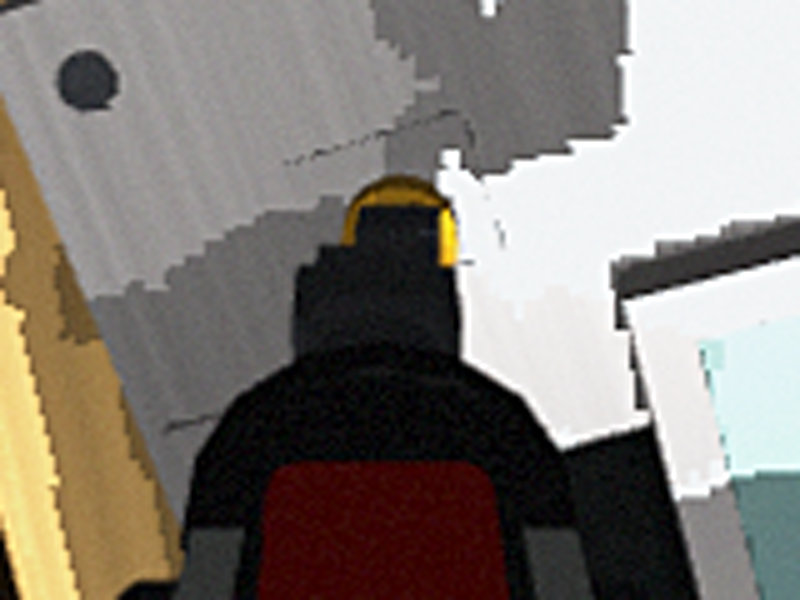

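```bash
python3 - <<'E'
from clip import *
st,_=an("w17",210,150,5,None,[],(377,245))
g=lambda p:(210+p[0]/5,150+p[1]/5)
R=Rot.from_quat([*st["tool_rot"][1:],st["tool_rot"][0]]).as_matrix();x=R[:,0]
print(onz("wrist",g((400,208)),.093,st)-.007*x)
E
```

```text
tip [ 0.6235 -0.1549  0.1318] tip-tcp [ 0.0041  0.001  -0.0904]
[ 0.62139971 -0.15277014  0.09325956]
```

>>> carry_out([
  {"offset": [0, 0.07, 0.3], "spin": 0, "hand": 0},
  {"offset": [0, 0.03, 0.3], "spin": 0, "hand": 0},
])

```text
time_s: 15.2
tool_pos: [0.6171, -0.1535, 0.2051]
tool_rot: [0.026, -0.656, 0.755, -0.001]
wrist_force: [0.4, -0.2, -1.5]
opening: 0.0234
```

```bash
python3 look.py w18 210 150 370 270 5; python3 st.py .617 -.1545 .185
```

```text
[ 0.6171 -0.1535  0.2051] [-0.1386 -0.9896 -0.0375] [-0.005  0.412 -0.024 -0.036 -1.094 -0.119] [ 0.43 -0.25 -1.52] 0.02338831911337374
[ 0.6164 -0.1532  0.2036] x [-0.1386 -0.9896 -0.0378] z [ 0.0382  0.0328 -0.9987] [-0.005  0.413 -0.026 -0.037 -1.093 -0.118] [-0.5 -0.3 -2.2] 0.0236 t 15.25 yaw -97.97
units [ 0.077 -0.007  0.744]
```

View pics/w18.png

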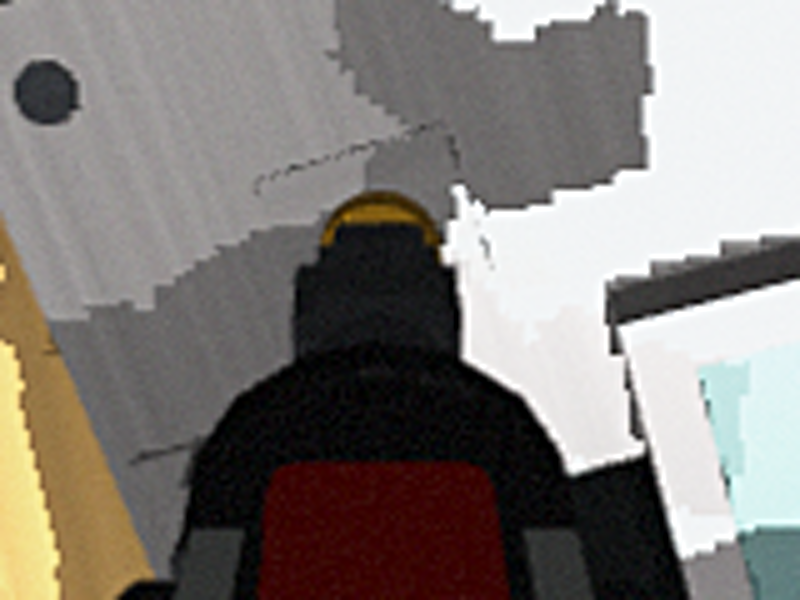

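>>> carry_out([
  {"offset": [0.03, 0.01, 0.3], "spin": 0, "hand": 0},
  {"offset": [0.02, 0.01, 0.25], "spin": 0, "hand": 0},
])

```text
time_s: 15.45
tool_pos: [0.6166, -0.153, 0.1895]
tool_rot: [0.026, -0.656, 0.754, -0.001]
wrist_force: [-0.6, -0.2, -2.3]
opening: 0.0232
```

```bash
python3 look.py w19 210 150 370 270 5; python3 st.py .617 -.1545 .185
```

```text
[ 0.6166 -0.153   0.1895] [-0.1378 -0.9897 -0.0377] [-0.005  0.424 -0.046 -0.037 -1.061 -0.117] [-0.63 -0.23 -2.31] 0.023210274042423585
[ 0.6165 -0.153   0.1886] x [-0.1379 -0.9897 -0.0378] z [ 0.0388  0.0327 -0.9987] [-0.005  0.425 -0.047 -0.038 -1.06  -0.117] [ 0.9 -0.5 -3.1] 0.0233 t 15.5 yaw -97.93
units [ 0.062 -0.024  0.143]
```

View pics/w19.png

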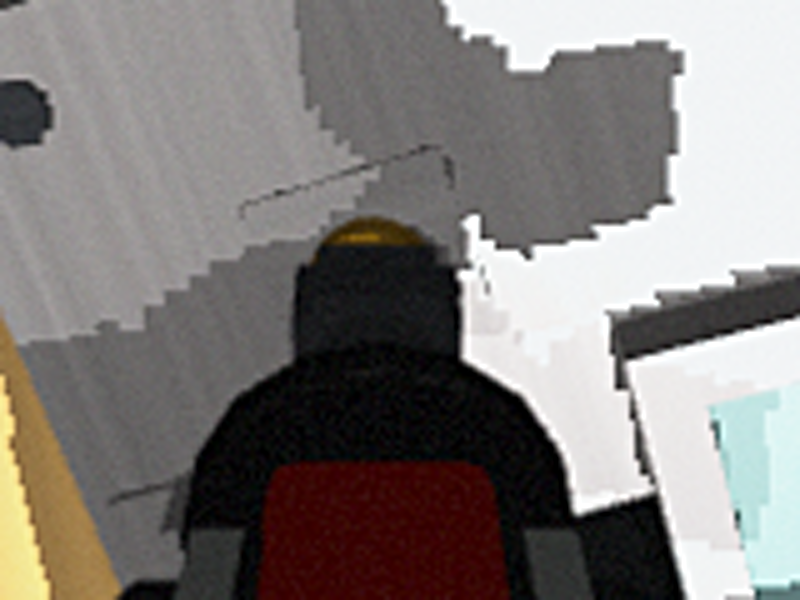

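>>> carry_out([
  {"offset": [0.01, -0.01, 0.2], "spin": 0, "hand": 0},
  {"offset": [0, 0, 0], "spin": 1, "hand": 0},
  {"offset": [0, 0, 0], "spin": 1, "hand": 0},
  {"offset": [0, 0, 0], "spin": 1, "hand": 0},
  {"offset": [0, 0, 0], "spin": 1, "hand": 0},
])

```text
time_s: 16.0
tool_pos: [0.619, -0.1544, 0.1843]
tool_rot: [0.026, -0.401, 0.916, 0.005]
wrist_force: [0.3, 0.0, -1.0]
opening: 0.0233
```

```bash
python3 look.py w20 210 150 370 270 5; python3 st.py .617 -.1545 .185
```

```text
[ 0.619  -0.1544  0.1843] [-0.6765 -0.7347 -0.0511] [-0.005  0.431 -0.051 -0.034 -1.046 -0.723] [ 0.34  0.02 -1.02] 0.02333428475777451
[ 0.619  -0.1543  0.1843] x [-0.6795 -0.7319 -0.0512] z [ 0.0436  0.0294 -0.9986] [-0.005  0.431 -0.051 -0.034 -1.046 -0.727] [ 0.2 -0.9 -1.7] 0.0232 t 16.05 yaw -132.87
units [ 0.057  0.053 -0.032]
```

View pics/w20.png

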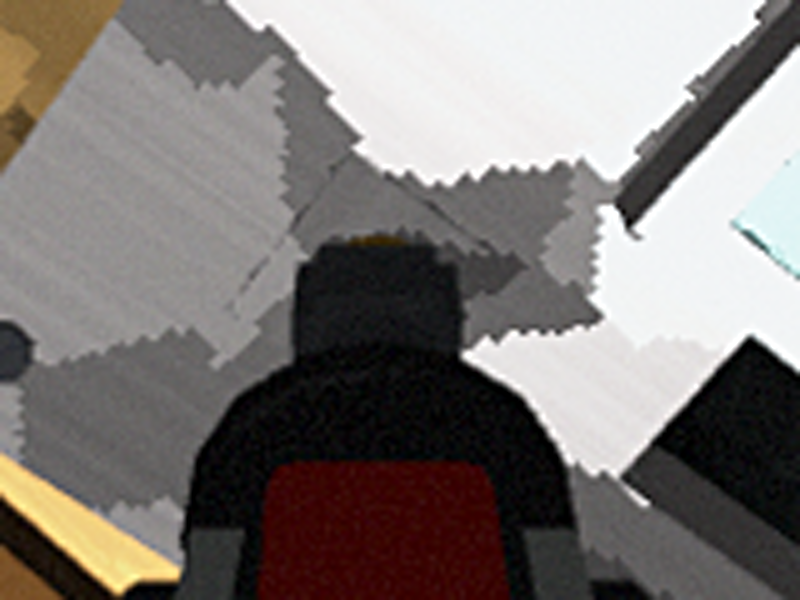

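>>> carry_out([
  {"offset": [0, 0, 0], "spin": 1, "hand": 0},
  {"offset": [0, 0, 0], "spin": 1, "hand": 0},
  {"offset": [0, 0, 0], "spin": 1, "hand": 0},
  {"offset": [0, 0, 0], "spin": 1, "hand": 0},
  {"offset": [0, 0, 0], "spin": 1, "hand": 0},
])

```text
time_s: 16.55
tool_pos: [0.6203, -0.1554, 0.1843]
tool_rot: [0.024, -0.039, 0.999, 0.012]
wrist_force: [-0.2, -1.4, -1.4]
opening: 0.0233
```

```bash
python3 look.py w21; python3 st.py .617 -.1545 .185
```

```text
[ 0.6203 -0.1554  0.1843] [-0.9958 -0.0783 -0.0482] [-0.006  0.432 -0.05  -0.031 -1.043 -1.471] [-0.2  -1.35 -1.43] 0.023329878425703197
[ 0.6203 -0.1554  0.1844] x [-0.9961 -0.0741 -0.0482] z [ 0.0463  0.0267 -0.9986] [-0.006  0.432 -0.05  -0.031 -1.043 -1.475] [-0.  -0.9 -1.6] 0.0233 t 16.6 yaw -175.75
units [ 0.129  0.046 -0.03 ]
```

View pics/w21.png

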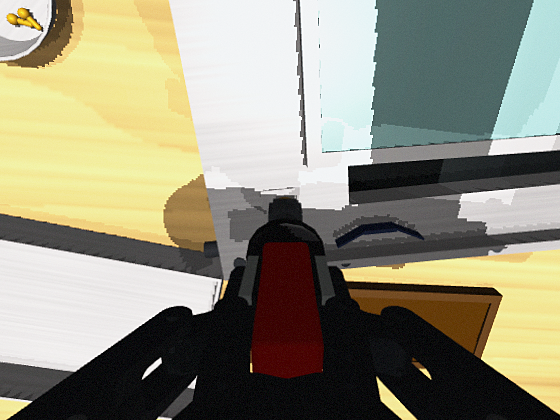

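>>> carry_out([
  {"offset": [0, 0, 0], "spin": 0.5, "hand": 0},
  {"offset": [0, 0, 0], "spin": 0, "hand": 0},
  {"offset": [0, 0, -0.1], "spin": -0.8, "hand": 0},
  {"offset": [-0.05, 0, -1], "spin": 0, "hand": 0},
  {"offset": [-0.05, 0, -1], "spin": 0, "hand": 0},
  {"offset": [0, 0.7, -0.6], "spin": 0, "hand": 0},
  {"offset": [0, 1, -0.2], "spin": 0, "hand": 0},
])

```text
time_s: 17.3
tool_pos: [0.6129, -0.1153, 0.2568]
tool_rot: [0.022, -0.075, 0.997, 0.012]
wrist_force: [1.2, 0.5, -1.8]
opening: 0.0234
```

```bash
python3 look.py w22; python3 st.py .4586 .3976 .26
```

```text
[ 0.6129 -0.1153  0.2568] [-0.9878 -0.1489 -0.0466] [ 0.061  0.353  0.014 -0.027 -1.187 -1.472] [ 1.18  0.53 -1.84] 0.023417399104898522
[ 0.6125 -0.1118  0.2575] x [-0.9872 -0.1519 -0.0477] z [ 0.0437  0.0295 -0.9986] [ 0.066  0.351  0.013 -0.029 -1.187 -1.474] [-1.9  1.4 -2. ] 0.0232 t 17.35 yaw -171.25
units [ 2.979 21.076  0.233]
```

View pics/w22.png

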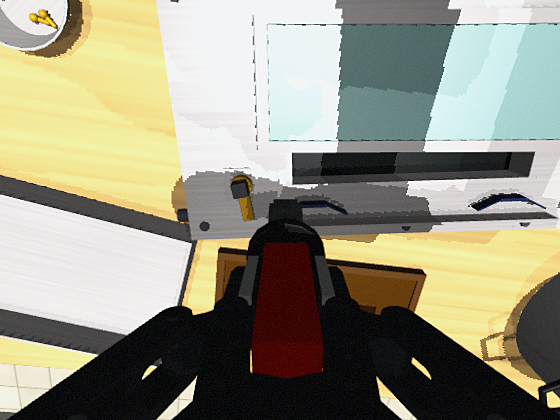

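```bash
python3 - <<'E'
import cv2
a=cv2.imread("pics/w22_raw.png")
cv2.imwrite("pics/w22a.png",cv2.resize(a[165:235,205:285],None,fx=8,fy=8,interpolation=cv2.INTER_CUBIC))
E
```

```text
(no output)
```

View pics/w22a.png

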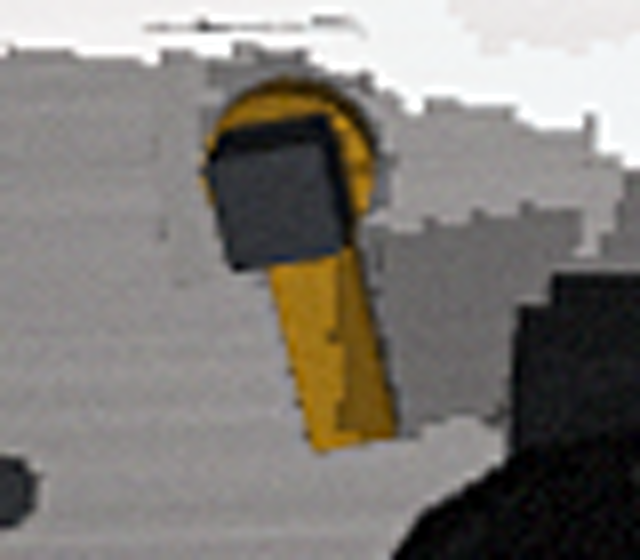

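```bash
python3 - <<'E'
from clip import *
an("w22",205,165,8,[(213,168),(330,140),(350,240),(235,268)],[((275,275),(318,452)),((355,255),(397,435))],None)
E
```

```text
head [ 0.6213 -0.1528  0.107 ]
 side 0.0137 112.1
 side 0.012 17.0
 side 0.0137 -67.5
 side 0.0121 -162.9
tongue 18.6
tongue 18.8
```

>>> carry_out([
  {"offset": [0.14, 1, 0], "spin": 0, "hand": 0},
  {"offset": [0.14, 1, 0], "spin": 0, "hand": 0},
  {"offset": [0.14, 1, 0], "spin": 0, "hand": 0},
  {"offset": [0.14, 1, 0], "spin": 0, "hand": 0},
  {"offset": [0.14, 1, 0], "spin": 0, "hand": 0},
  {"offset": [0.14, 1, 0], "spin": 0, "hand": 0},
  {"offset": [0.14, 1, 0], "spin": 0, "hand": 0},
  {"offset": [0.14, 1, 0], "spin": 0, "hand": 0},
])

```text
time_s: 18.15
tool_pos: [0.5451, 0.0926, 0.2599]
tool_rot: [0.021, -0.09, 0.996, 0.015]
wrist_force: [0.5, 0.1, -1.5]
opening: 0.0235
```

>>> carry_out([
  {"offset": [0.14, 1, 0], "spin": 0, "hand": 0},
  {"offset": [0.14, 1, 0], "spin": 0, "hand": 0},
  {"offset": [0.14, 1, 0], "spin": 0, "hand": 0},
  {"offset": [0.14, 1, 0], "spin": 0, "hand": 0},
  {"offset": [0.14, 1, 0], "spin": 0, "hand": 0},
  {"offset": [0.14, 1, 0], "spin": 0, "hand": 0},
  {"offset": [0.14, 1, 0], "spin": 0, "hand": 0},
  {"offset": [0.14, 1, 0], "spin": 0, "hand": 0},
])

```text
time_s: 18.95
tool_pos: [0.4679, 0.2944, 0.2629]
tool_rot: [0.019, -0.106, 0.994, 0.016]
wrist_force: [0.1, 0.2, -1.0]
opening: 0.0233
```

```bash
python3 look.py w23; python3 st.py .4586 .3976 .26
```

```text
[0.4679 0.2944 0.2629] [-0.9767 -0.2108 -0.0409] [ 0.856  0.222 -0.167  0.003 -1.133 -2.215] [ 0.12  0.18 -0.96] 0.023314608637744462
[0.4674 0.2974 0.2628] x [-0.9761 -0.2132 -0.0419] z [ 0.0347  0.0375 -0.9987] [ 8.600e-01  2.230e-01 -1.650e-01  2.000e-03 -1.131e+00 -2.216e+00] [ 0.8  1.  -2. ] 0.0235 t 19.0 yaw -167.68
units [-0.508  3.985  0.251]
```

View pics/w23.png

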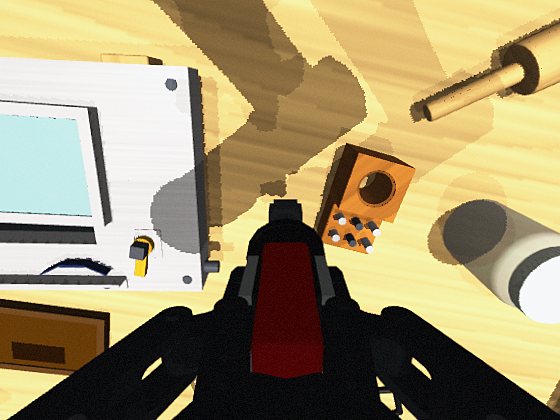

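```bash
python3 - <<'E'
import cv2
a=cv2.imread("pics/w23_raw.png")
cv2.imwrite("pics/w23a.png",cv2.resize(a[135:255,260:420],None,fx=5,fy=5,interpolation=cv2.INTER_CUBIC))
E
```

```text
(no output)
```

View pics/w23a.png

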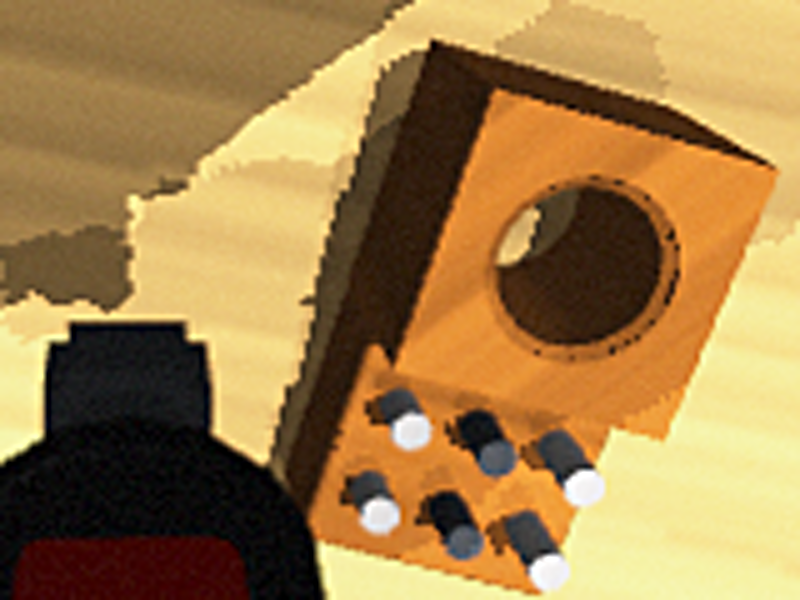

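```bash
cat > hole.py <<'E'
from clip import *
def hole(name,x0,y0,f,hc,tip):
    st,_=an(name,x0,y0,f,None,[],tip)
    h=onz("wrist",(x0+hc[0]/f,y0+hc[1]/f),.066,st); print("hole",h.round(4))
    R=Rot.from_quat([*st["tool_rot"][1:],st["tool_rot"][0]]).as_matrix();x=R[:,0].copy();x[2]=0;x/=np.linalg.norm(x)
    tc=onz("wrist",(x0+tip[0]/f,y0+tip[1]/f),st["tool_pos"][2]-.0904,st)-.0115*x
    T=st["tool_pos"]+h-tc; s,R=pose(); T[2]=s["tool_pos"][2]; print("TCP target",T.round(4),"units",(R.T@(T-s["tool_pos"])/.025).round(3))
E
python3 - <<'E'
from hole import *
hole("w23",260,135,5,(586,269),(128,323))
E
```

```text
tip [0.4695 0.297  0.1725] tip-tcp [ 0.0016  0.0026 -0.0904]
hole [0.4614 0.3984 0.066 ]
TCP target [0.4598 0.3958 0.2628] units [-0.545  3.906  0.137]
```

>>> carry_out([
  {"offset": [-0.13, 1, 0.2], "spin": 0, "hand": 0},
  {"offset": [-0.13, 1, 0.3], "spin": 0, "hand": 0},
  {"offset": [-0.13, 1, 0.3], "spin": 0, "hand": 0},
  {"offset": [-0.13, 0.88, 0.5], "spin": 0, "hand": 0},
  {"offset": [0, 0, 0.5], "spin": 0, "hand": 0},
])

```text
time_s: 19.5
tool_pos: [0.4554, 0.4032, 0.2217]
tool_rot: [0.02, -0.118, 0.993, 0.019]
wrist_force: [0.1, -0.1, -1.5]
opening: 0.0235
```

```bash
python3 look.py w24 210 120 370 240 5; python3 st.py .4598 .3958 .2
```

```text
[0.4554 0.4032 0.2217] [-0.9715 -0.2332 -0.0438] [ 0.994  0.343 -0.105  0.007 -1.069 -2.332] [ 0.13 -0.07 -1.45] 0.0235461948731074
[0.4543 0.4011 0.2189] x [-0.972  -0.2317 -0.0388] z [ 0.0309  0.0379 -0.9988] [ 0.993  0.344 -0.11   0.006 -1.068 -2.332] [-0.9 -0.8 -3.5] 0.0236 t 19.55 yaw -166.59
units [-0.135 -0.278  0.754]
```

View pics/w24.png

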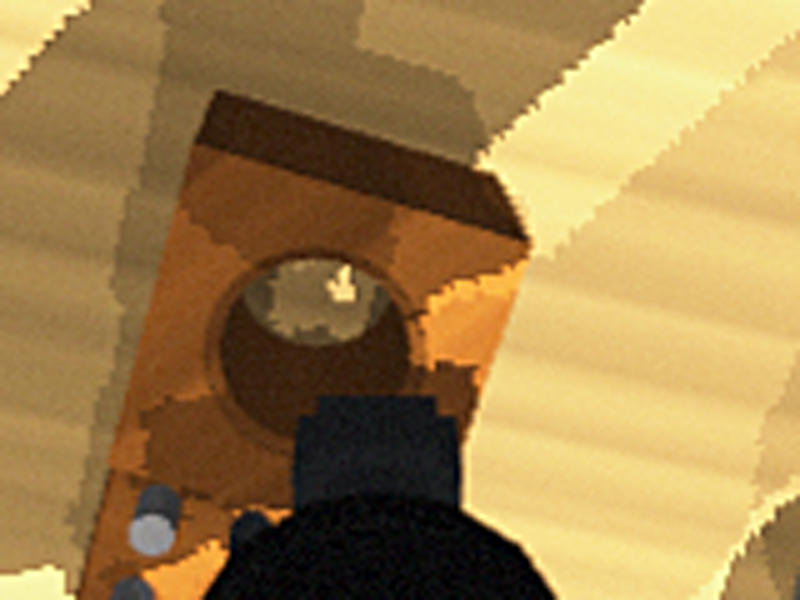

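```bash
python3 - <<'E'
from hole import *
hole("w24",210,120,5,(315,352),(377,395))
E
```

```text
tip [0.4566 0.4061 0.1313] tip-tcp [ 0.0012  0.0029 -0.0904]
hole [0.461  0.3974 0.066 ]
TCP target [0.4598 0.3945 0.2189] units [-0.151 -0.307 -0.003]
```

>>> carry_out([
  {"offset": [-0.13, -0.32, 0.3], "spin": 0, "hand": 0},
  {"offset": [0.04, -0.03, 1], "spin": 0, "hand": 0},
])

```text
time_s: 19.75
tool_pos: [0.4605, 0.3944, 0.1882]
tool_rot: [0.02, -0.119, 0.992, 0.019]
wrist_force: [-0.4, 0.4, -1.1]
opening: 0.0232
```

```bash
python3 look.py w25 210 120 370 240 5; python3 st.py .4598 .3945 .18
```

```text
[0.4605 0.3944 0.1882] [-0.9708 -0.2358 -0.0437] [ 0.978  0.368 -0.156  0.007 -0.992 -2.313] [-0.39  0.4  -1.14] 0.02324319041397952
[0.4578 0.3919 0.1819] x [-0.9716 -0.2342 -0.0335] z [ 0.0262  0.0342 -0.9991] [ 0.978  0.373 -0.164  0.003 -0.991 -2.313] [-2.7 -1.4 -6.3] 0.0233 t 19.8 yaw -166.44
units [-0.101  0.081  0.083]
```

View pics/w25.png

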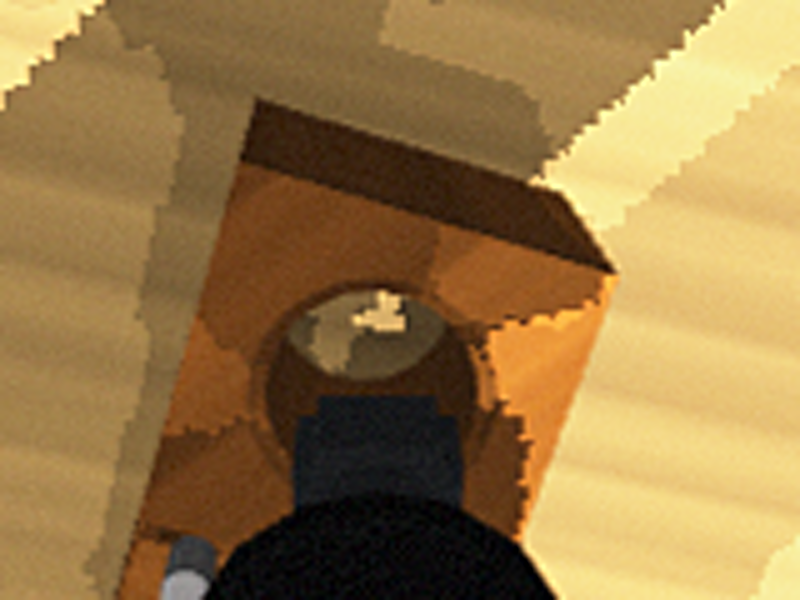

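```bash
python3 - <<'E'
from hole import *
hole("w25",210,120,5,(373,398),(378,396))
E
```

```text
tip [0.4618 0.3975 0.0978] tip-tcp [ 0.0013  0.0031 -0.0904]
hole [0.4615 0.3976 0.066 ]
TCP target [0.4602 0.3945 0.1819] units [-0.119  0.079  0.006]
```

>>> carry_out([
  {"offset": [-0.09, 0.07, 0.6], "spin": 0, "hand": 0},
  {"offset": [0.04, -0.02, 0.7], "spin": 0, "hand": 0},
  {"offset": [0.04, -0.02, 0.7], "spin": 0, "hand": 0},
])

```text
time_s: 20.1
tool_pos: [0.4608, 0.3913, 0.1331]
tool_rot: [0.016, -0.118, 0.993, 0.016]
wrist_force: [0.5, -0.8, -1.8]
opening: 0.0234
```

```bash
python3 look.py w26 210 120 370 240 5; python3 st.py .4602 .3945 .0995
```

```text
[0.4608 0.3913 0.1331] [-0.9716 -0.2341 -0.0357] [ 0.973  0.424 -0.222  0.004 -0.88  -2.31 ] [ 0.45 -0.75 -1.79] 0.02341485380361637
[0.4603 0.3909 0.1301] x [-0.9718 -0.2334 -0.0338] z [ 0.0264  0.0345 -0.9991] [ 0.973  0.427 -0.225  0.003 -0.876 -2.31 ] [ 2.8  1.7 -5.9] 0.0235 t 20.15 yaw -166.49
units [0.011 0.107 1.228]
```

View pics/w26.png

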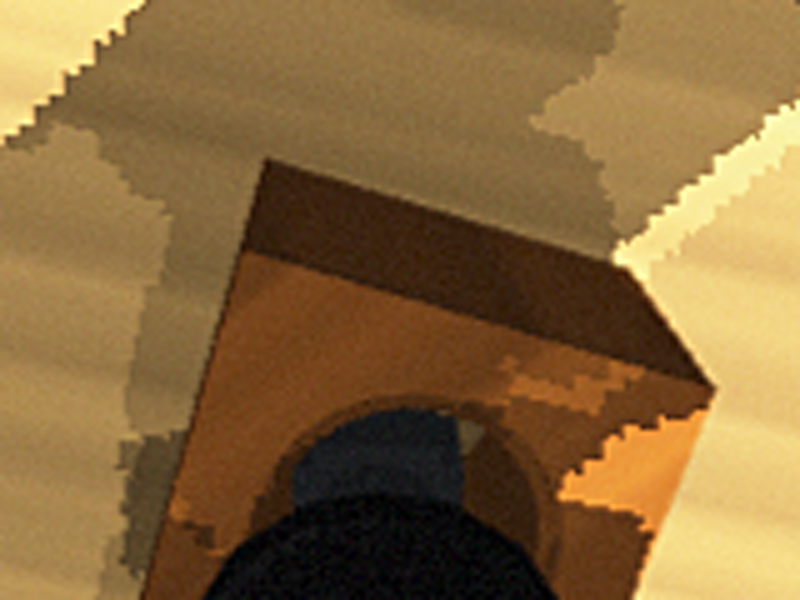

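>>> carry_out([
  {"offset": [0, 0.12, 0.1], "spin": 0, "hand": 0},
  {"offset": [0.03, 0.0, 0.6], "spin": 0, "hand": 0},
  {"offset": [0.03, 0.0, 0.45], "spin": 0, "hand": 0},
])

```text
time_s: 20.45
tool_pos: [0.4605, 0.3936, 0.1041]
tool_rot: [0.016, -0.118, 0.993, 0.016]
wrist_force: [-0.2, 0.4, -1.8]
opening: 0.0233
```

```bash
python3 look.py w27 210 120 370 240 5; python3 st.py .4602 .3945 .0995
```

```text
[0.4605 0.3936 0.1041] [-0.9718 -0.2331 -0.0366] [ 0.976  0.458 -0.25   0.005 -0.816 -2.314] [-0.23  0.42 -1.79] 0.02327846961297679
[0.4599 0.3931 0.1024] x [-0.9719 -0.2329 -0.0344] z [ 0.0271  0.0345 -0.999 ] [ 0.976  0.46  -0.252  0.004 -0.815 -2.314] [-0.5 -0.3 -2.8] 0.0232 t 20.5 yaw -166.53
units [-0.021  0.048  0.117]
```

View pics/w27.png

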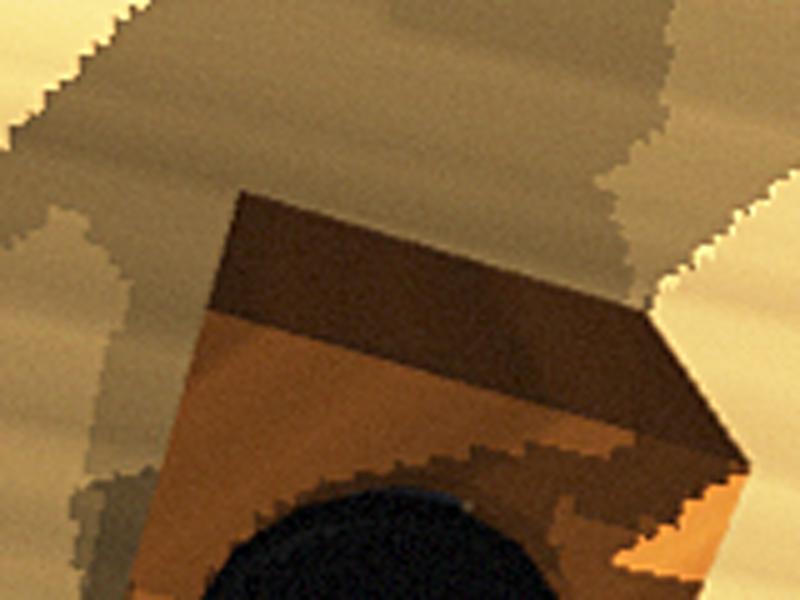

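>>> carry_out([
  {"offset": [-0.02, 0.05, 0.12], "spin": 0, "hand": 0},
  {"offset": [0, 0, 0], "spin": 0, "hand": 1},
  {"offset": [0, 0, 0], "spin": 0, "hand": 1},
  {"offset": [0, 0, 0], "spin": 0, "hand": 1},
  {"offset": [0, 0, 0], "spin": 0, "hand": 1},
])

```text
time_s: 21.0
tool_pos: [0.4617, 0.3959, 0.1029]
tool_rot: [0.018, -0.118, 0.993, 0.017]
wrist_force: [0.3, 0.5, 0.2]
opening: 0.0794
```

```bash
python3 look.py w28; python3 st.py .4602 .3945 .0995
```

```text
[0.4617 0.3959 0.1029] [-0.9714 -0.2342 -0.0392] [ 0.977  0.462 -0.248  0.006 -0.812 -2.315] [0.29 0.47 0.17] 0.07943181959260456
[0.4618 0.396  0.1029] x [-0.9714 -0.2341 -0.0393] z [ 0.0312  0.0381 -0.9988] [ 0.977  0.462 -0.248  0.006 -0.812 -2.315] [-0.3  0.   0.2] 0.0852 t 21.05 yaw -166.45
units [ 0.08  -0.047  0.132]
```

View pics/w28.png

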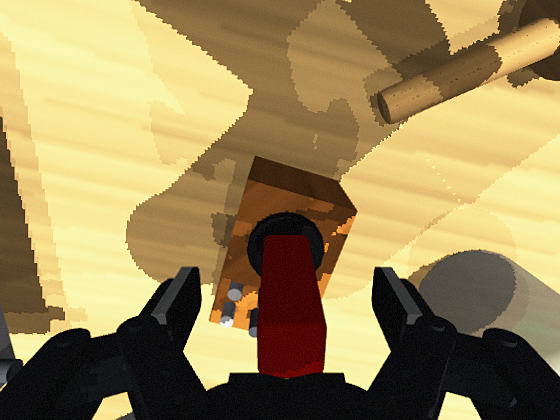

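>>> carry_out([
  {"offset": [0, 0, -1], "spin": 0, "hand": 1},
  {"offset": [0, 0, -1], "spin": 0, "hand": 1},
  {"offset": [0, 0, -1], "spin": 0, "hand": 1},
  {"offset": [0, 0, -1], "spin": 0, "hand": 1},
  {"offset": [0, 0, -0.6], "spin": 0, "hand": 1},
  {"offset": [0.33, -1, -0.3], "spin": 0, "hand": 1},
  {"offset": [0.33, -1, 0], "spin": 0, "hand": 1},
  {"offset": [0.33, -1, 0], "spin": 0, "hand": 1},
])

```text
time_s: 21.85
tool_pos: [0.452, 0.3135, 0.2289]
tool_rot: [0.02, -0.12, 0.992, 0.018]
wrist_force: [0.0, -0.2, 0.1]
opening: 0.0853
```

>>> carry_out([
  {"offset": [0.33, -1, 0], "spin": 0, "hand": 1},
  {"offset": [0.33, -1, 0], "spin": 0, "hand": 1},
  {"offset": [0.33, -1, 0], "spin": 0, "hand": 1},
  {"offset": [0.33, -1, 0], "spin": 0, "hand": 1},
  {"offset": [0.33, -1, 0], "spin": 0, "hand": 1},
  {"offset": [0.33, -1, 0], "spin": 0, "hand": 1},
  {"offset": [0.33, -1, 0], "spin": 0, "hand": 1},
  {"offset": [0.33, -1, 0], "spin": 0, "hand": 1},
])

```text
time_s: 22.65
tool_pos: [0.4345, 0.0955, 0.2226]
tool_rot: [0.023, -0.122, 0.992, 0.02]
wrist_force: [0.1, 0.1, -0.1]
opening: 0.0854
```

```bash
python3 st.py .4235 -.0248 .2
```

```text
[0.4345 0.0955 0.2226] x [-0.9693 -0.2405 -0.0507] z [ 0.0408  0.0457 -0.9981] [ 0.572  0.063 -0.458 -0.019 -0.991 -1.889] [ 0.1  0.1 -0.1] 0.0854 t 22.65 yaw -166.06
units [ 1.629 -4.591  0.666]
```

>>> carry_out([
  {"offset": [0.4, -1, 0], "spin": 0, "hand": 1},
  {"offset": [0.4, -1, 0], "spin": 0, "hand": 1},
  {"offset": [0.4, -1, 0], "spin": 0, "hand": 1},
  {"offset": [0.4, -1, 0], "spin": 0, "hand": 1},
  {"offset": [0.1, -0.5, 0], "spin": 0.45, "hand": 1},
  {"offset": [0, 0, 0], "spin": 0, "hand": 1},
])

```text
time_s: 23.25
tool_pos: [0.4187, -0.0308, 0.2188]
tool_rot: [0.025, -0.086, 0.996, 0.022]
wrist_force: [-0.2, 0.3, 0.6]
opening: 0.0857
```

```bash
python3 look.py w30; python3 st.py .4235 -.0248 .2
```

```text
[ 0.4187 -0.0308  0.2188] [-0.984  -0.1701 -0.0538] [ 0.293  0.024 -0.503 -0.038 -0.986 -1.672] [-0.16  0.33  0.57] 0.08569886949692684
[ 0.4187 -0.0302  0.2188] x [-0.9837 -0.1717 -0.0539] z [ 0.0464  0.0475 -0.9978] [ 0.294  0.024 -0.503 -0.038 -0.986 -1.671] [-0.5  0.4  0.2] 0.0853 t 23.3 yaw -170.1
units [-0.186  0.151  0.77 ]
```

View pics/w30.png

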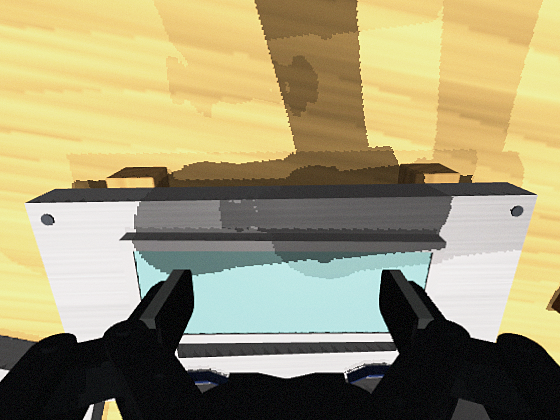

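```bash
python3 - <<'E'
import cv2
a=cv2.imread("pics/w30_raw.png")
l=cv2.resize(a[180:280,20:150],None,fx=5,fy=5,interpolation=cv2.INTER_CUBIC)
r=cv2.resize(a[180:280,420:550],None,fx=5,fy=5,interpolation=cv2.INTER_CUBIC)
cv2.imwrite("pics/w30a.png",l);cv2.imwrite("pics/w30b.png",r)
E
```

```text
(no output)
```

View pics/w30a.png

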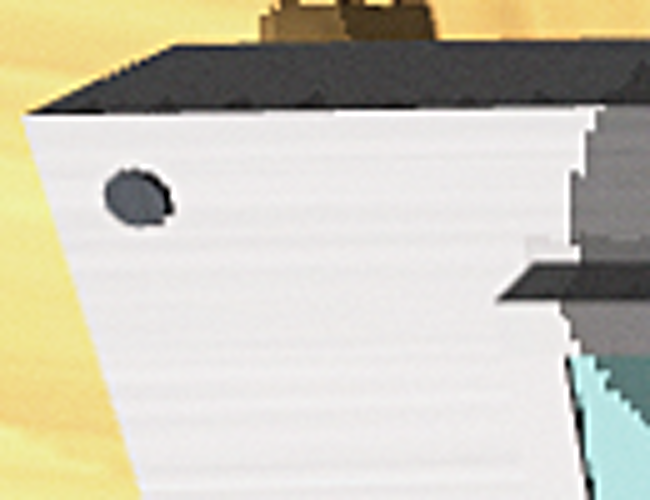

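View pics/w30b.png

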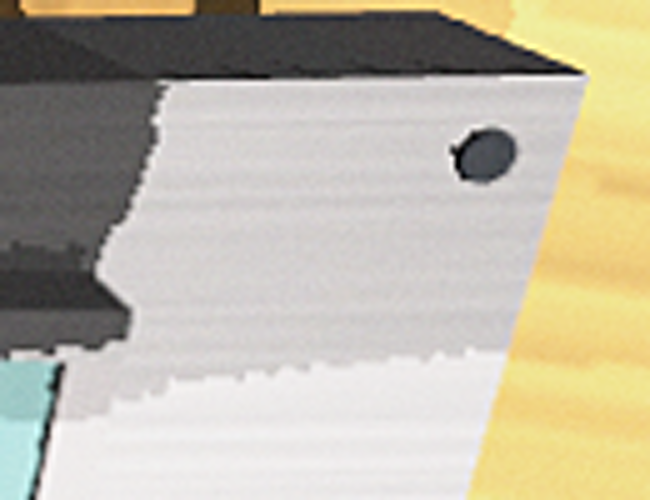

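```bash
python3 - <<'E'
from h import *
st=ld("w30"); f=lambda uv,z: onz("wrist",uv,z,st)
o=np.array([.5362,-.0017]);ya=.1764;x=np.array([np.cos(ya),np.sin(ya)]);y=np.array([-x[1],x[0]])
def D(p): d=p[:2]-o; return np.array([d@x,d@y]).round(4)
for n,a,b,z in [("door",(25,202.8),(537,194.8),.085),("wintop",(119.4,240),(446.2,242.4),.101),("winbot",(126.4,232.6),(439,234.4),.085)]:
    A,B=f(a,z),f(b,z); v=B-A; print(n,D(A),D(B),np.linalg.norm(v).round(4),"yaw",np.arctan2(-v[0],v[1]).round(4))
s,R=pose(); print("tcp door",D(s["tool_pos"]),"toolyaw-door",(np.arctan2(-R[1,0],-R[0,0])-ya).round(4))
# fingertip pixels
for yy in (-.05,.05):
  for zz in (-.005,):
    print(proj("wrist",s["tool_pos"]+R@np.array([-.011,yy,zz]),st))
E
```

```text
door [-0.1146 -0.2203] [-0.1141  0.2188] 0.4391 yaw 0.1752
wintop [-0.0861 -0.1425] [-0.0771  0.1367] 0.2793 yaw 0.1442
winbot [-0.0853 -0.1436] [-0.0771  0.1382] 0.2818 yaw 0.1472
tcp door [-0.1207 -0.0075] toolyaw-door -0.0036
[[180.22955564 307.03027591]]
[[393.92067009 306.49576759]]
```

>>> carry_out([
  {"offset": [0.06, 0.05, 1], "spin": 0, "hand": 1},
  {"offset": [0.06, 0.03, 1], "spin": 0, "hand": 1},
  {"offset": [0.06, 0.0, 1], "spin": 0, "hand": 1},
  {"offset": [0.06, 0.0, 1], "spin": 0, "hand": 1},
])

```text
time_s: 23.7
tool_pos: [0.4222, -0.0212, 0.1212]
tool_rot: [0.033, -0.091, 0.995, 0.023]
wrist_force: [-0.4, -0.3, -0.1]
opening: 0.0855
```

```bash
cat >> h.py <<'E'
DO=np.array([.5362,-.0017]);YA=.1764;DX=np.array([np.cos(YA),np.sin(YA)]);DY=np.array([-DX[1],DX[0]])
def D(p): d=np.asarray(p)[:2]-DO; return np.array([d@DX,d@DY]).round(4)
def dstate():
    s,R=pose(); print("t",s["time_s"],"door xy",D(s["tool_pos"]),"z",s["tool_pos"][2].round(4),"yaw-door",(np.arctan2(-R[1,0],-R[0,0])-YA).round(4),"zaxis door",(R[:2,2]@DX).round(4),(R[:2,2]@DY).round(4),"F door",(s["wrist_force"][:2]@DX).round(1),(s["wrist_force"][:2]@DY).round(1),s["wrist_force"][2].round(1),"T",s["torque"].round(2),"row3",R[2].round(3),s["opening"])
E
python3 -c "
from h import *
dstate()"; python3 look.py w31
```

```text
t 23.7 door xy [-0.1157  0.0008] z 0.1212 yaw-door 0.0043 zaxis door 0.0698 0.0397 F door -0.5 -0.2 -0.1 T [-0.11  0.1  -0.04] row3 [-0.07   0.039 -0.997] 0.08550792241887259
[ 0.4222 -0.0212  0.1212] [-0.9813 -0.1793 -0.0701] [ 0.315  0.153 -0.652 -0.046 -0.692 -1.669] [-0.43 -0.26 -0.09] 0.08550792241887259
```

View pics/w31.png

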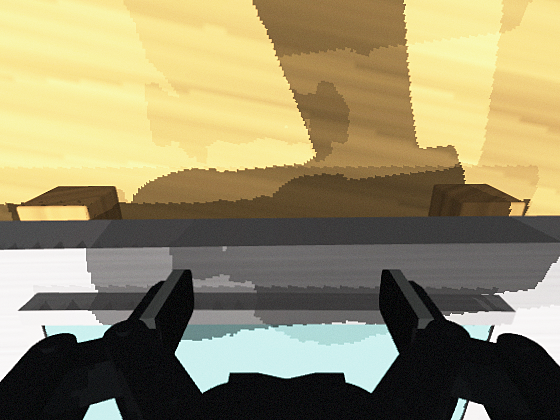

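>>> carry_out([
  {"offset": [0.1, -0.03, 0.6], "spin": 0, "hand": 1},
  {"offset": [0.1, -0.03, 0.4], "spin": 0, "hand": 1},
])

```text
time_s: 23.95
tool_pos: [0.417, -0.0211, 0.0922]
tool_rot: [0.029, -0.093, 0.995, 0.022]
wrist_force: [-0.7, -0.6, 0.5]
opening: 0.0853
```

```bash
python3 -c "
from h import *
dstate()
im=vision.read_camera('side'); cv2.imwrite('pics/s1.png',cv2.resize(im[150:290,230:400],None,fx=4.2,fy=4.2,interpolation=cv2.INTER_CUBIC)[:,:,::-1])
im=vision.read_camera('scene'); cv2.imwrite('pics/c1.png',cv2.resize(im[130:250,190:370],None,fx=4.4,fy=4.4,interpolation=cv2.INTER_CUBIC)[:,:,::-1])
dstate()"; python3 look.py w32
```

```text
t 23.95 door xy [-0.1208  0.0018] z 0.0922 yaw-door 0.0082 zaxis door 0.062 0.0396 F door -0.8 -0.5 0.5 T [-0.11  0.12 -0.  ] row3 [-0.062  0.039 -0.997] 0.08527195678925957
t 24.05 door xy [-0.1211  0.0017] z 0.0922 yaw-door 0.0078 zaxis door 0.0609 0.0394 F door -0.0 -0.7 0.2 T [-0.08  0.14 -0.01] row3 [-0.061  0.039 -0.997] 0.08563380519314577
[ 0.4167 -0.0213  0.0922] [-0.9812 -0.1828 -0.0613] [ 0.319  0.198 -0.693 -0.053 -0.615 -1.662] [ 0.08 -0.7   0.15] 0.08563380519314577
```

View pics/w32.png

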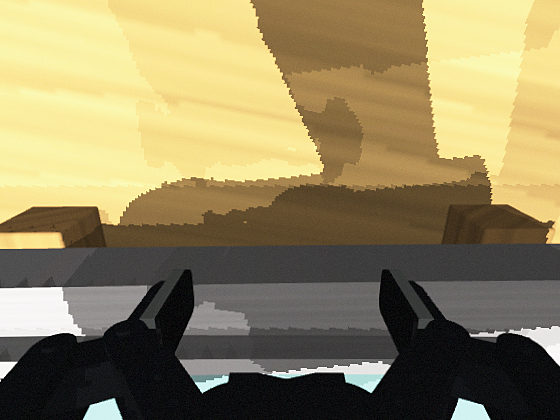

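View pics/s1.png

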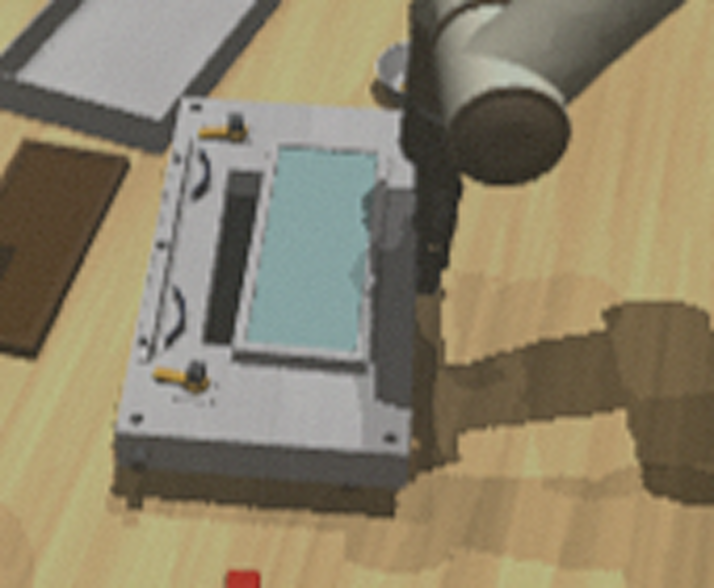

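View pics/c1.png

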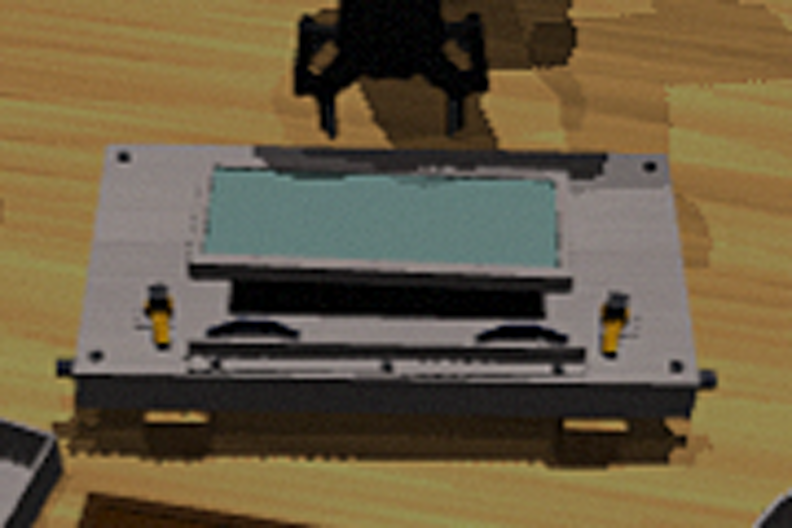

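```bash
python3 -c "
from h import *
s,R=pose()
for zt in (-.015,-.005,.008):
  for yy in (-.0465,.0465):
    P=s['tool_pos']+R@np.array([-.0,yy,zt]); print(zt,yy,P.round(4),(proj('scene',P)[0]).round(1))
"
```

```text
-0.015 -0.0465 [ 0.4253 -0.0676  0.1061] [264.3 157.3]
-0.015 0.0465 [0.408  0.0237 0.1097] [291.6 156.9]
-0.005 -0.0465 [ 0.4258 -0.0671  0.0962] [264.4 159.5]
-0.005 0.0465 [0.4086 0.0242 0.0998] [291.5 159.2]
0.008 -0.0465 [ 0.4266 -0.0665  0.0832] [264.5 162.4]
0.008 0.0465 [0.4093 0.0248 0.0868] [291.5 162.1]
```

>>> carry_out([
  {"offset": [-0.3, -0.18, 0.2], "spin": 0.05, "hand": 1},
  {"offset": [-0.4, 0, 0.06], "spin": 0, "hand": 1},
])

```text
time_s: 24.3
tool_pos: [0.4375, -0.0216, 0.0891]
tool_rot: [0.031, -0.09, 0.995, 0.023]
wrist_force: [-0.6, 0.6, -1.3]
opening: 0.0852
```

```bash
python3 -c "
from h import *
dstate()"; python3 look.py w33
```

```text
t 24.3 door xy [-0.1006 -0.0023] z 0.0891 yaw-door 0.0019 zaxis door 0.0664 0.0398 F door -0.5 0.7 -1.3 T [-0.17  0.06  0.03] row3 [-0.067  0.04  -0.997] 0.08523952583508747
[ 0.4375 -0.0216  0.0891] [-0.982  -0.1769 -0.0665] [ 0.301  0.234 -0.652 -0.054 -0.614 -1.65 ] [-0.59  0.59 -1.33] 0.08523952583508747
```

View pics/w33.png

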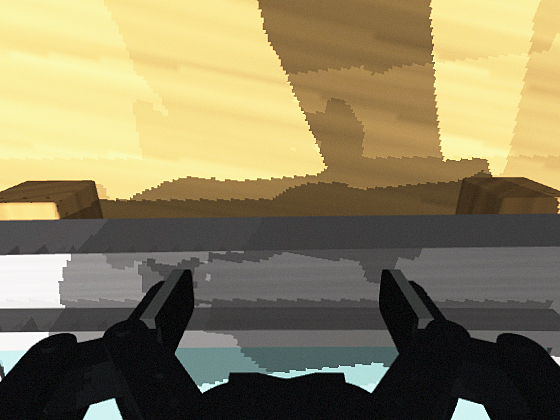

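>>> carry_out([
  {"offset": [-0.4, 0, 0.1], "spin": 0, "hand": 1},
  {"offset": [-0.4, 0, 0.06], "spin": 0, "hand": 1},
])

```text
time_s: 24.55
tool_pos: [0.4577, -0.0182, 0.0867]
tool_rot: [0.029, -0.089, 0.995, 0.022]
wrist_force: [-5.8, -1.7, 4.3]
opening: 0.0856
```

```bash
python3 -c "
from h import *
dstate()"; python3 look.py w34
```

```text
t 24.55 door xy [-0.0801 -0.0025] z 0.0867 yaw-door 0.001 zaxis door 0.0608 0.0392 F door -6.0 -0.6 4.3 T [-0.35  1.77  0.11] row3 [-0.061  0.039 -0.997] 0.08562019219596205
[ 0.4577 -0.0182  0.0867] [-0.9825 -0.1762 -0.0609] [ 0.295  0.269 -0.606 -0.054 -0.631 -1.644] [-5.82 -1.69  4.27] 0.08562019219596205
```

View pics/w34.png

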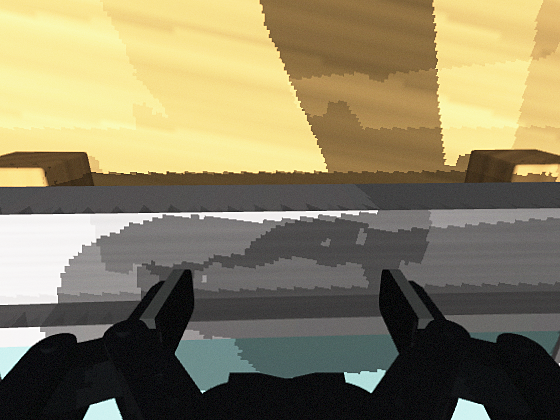

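>>> carry_out([
  {"offset": [-0.45, 0, 0.0], "spin": 0, "hand": 1},
  {"offset": [-0.45, 0, 0.02], "spin": 0, "hand": 1},
])

```text
time_s: 24.8
tool_pos: [0.4789, -0.0147, 0.0865]
tool_rot: [0.025, -0.089, 0.995, 0.022]
wrist_force: [-6.1, -0.7, 5.3]
opening: 0.0852
```

```bash
python3 -c "
from h import *
dstate()"; python3 look.py w35
```

```text
t 24.8 door xy [-0.0587 -0.0028] z 0.0865 yaw-door 0.0004 zaxis door 0.0538 0.0391 F door -6.1 0.4 5.3 T [-0.22  1.61  0.01] row3 [-0.054  0.039 -0.998] 0.0851797227658165
[ 0.4789 -0.0147  0.0865] [-0.983  -0.1756 -0.0539] [ 0.288  0.303 -0.554 -0.054 -0.657 -1.639] [-6.06 -0.67  5.34] 0.0851797227658165
```

View pics/w35.png

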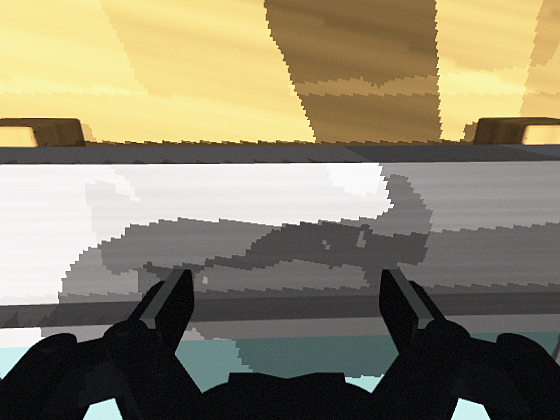

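```bash
python3 - <<'E'
import cv2
a=cv2.imread("pics/w35_raw.png")
cv2.imwrite("pics/w35a.png",cv2.resize(a[280:360,0:140],None,fx=5,fy=5,interpolation=cv2.INTER_CUBIC))
cv2.imwrite("pics/w35b.png",cv2.resize(a[270:370,420:560],None,fx=5,fy=5,interpolation=cv2.INTER_CUBIC))
E
```

```text
(no output)
```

View pics/w35a.png

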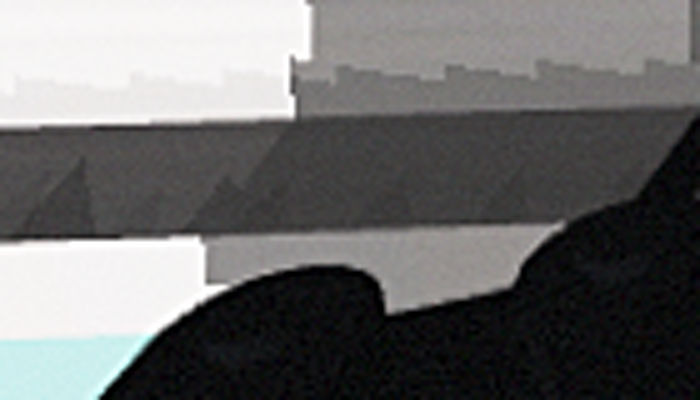

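View pics/w35b.png

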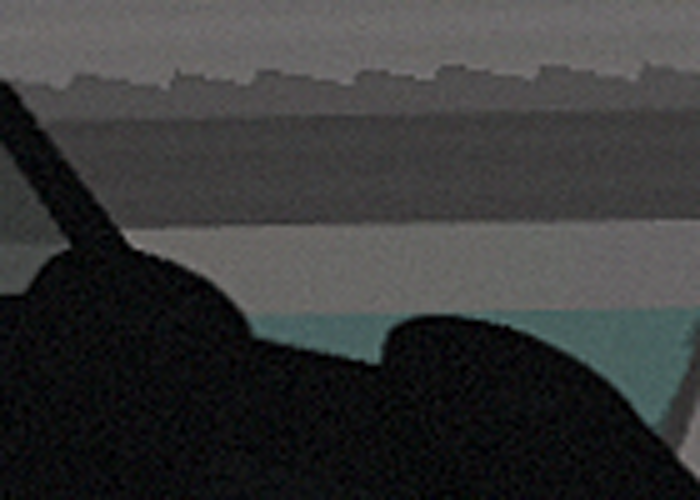

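```bash
python3 - <<'E'
from h import *
st=ld("w35")
for n,ps,z in [("top",[(0,328),(112,324.4),(450,315.2),(558,313.8)],.101),("bot",[(0,306),(138,301.4),(430,294),(558,291.6)],.085)]:
    P=np.array([D(onz("wrist",p,z,st)) for p in ps]); k=np.polyfit(P[:,1],P[:,0],1); print(n,P.tolist(),"yaw rel",-k[0],"x0",k[1])
print("tcp",D(st["tool_pos"]))
E
```

```text
top [[-0.0483, -0.1239], [-0.048, -0.0784], [-0.0483, 0.0704], [-0.0481, 0.1194]] yaw rel -4.726928883578842e-05 x0 -0.048174852283472396
bot [[-0.0475, -0.1362], [-0.0477, -0.0737], [-0.048, 0.0688], [-0.0482, 0.1329]] yaw rel 0.002492603184949669 x0 -0.04785510983652917
tcp [-0.0587 -0.0028]
```

>>> carry_out([
  {"offset": [-0.4, 0, 0.02], "spin": 0, "hand": 1},
])

```text
time_s: 24.95
tool_pos: [0.4886, -0.0131, 0.0861]
tool_rot: [0.023, -0.089, 0.996, 0.022]
wrist_force: [-6.9, -0.8, 4.7]
opening: 0.0855
```

```bash
python3 -c "
from h import *
dstate()
im=vision.read_camera('scene'); cv2.imwrite('pics/c2.png',cv2.resize(im[130:250,190:370],None,fx=4.4,fy=4.4,interpolation=cv2.INTER_CUBIC)[:,:,::-1])
dstate()"
```

```text
t 24.95 door xy [-0.0489 -0.0029] z 0.0861 yaw-door 0.0 zaxis door 0.0504 0.039 F door -7.0 0.4 4.7 T [-0.34  1.86  0.08] row3 [-0.05   0.039 -0.998] 0.08551736449112243
t 25.0 door xy [-0.0452 -0.0028] z 0.0866 yaw-door 0.001 zaxis door 0.0559 0.0385 F door 0.8 -0.1 -0.5 T [-0.09 -0.05 -0.03] row3 [-0.056  0.038 -0.998] 0.08532260272657123
```

View pics/c2.png

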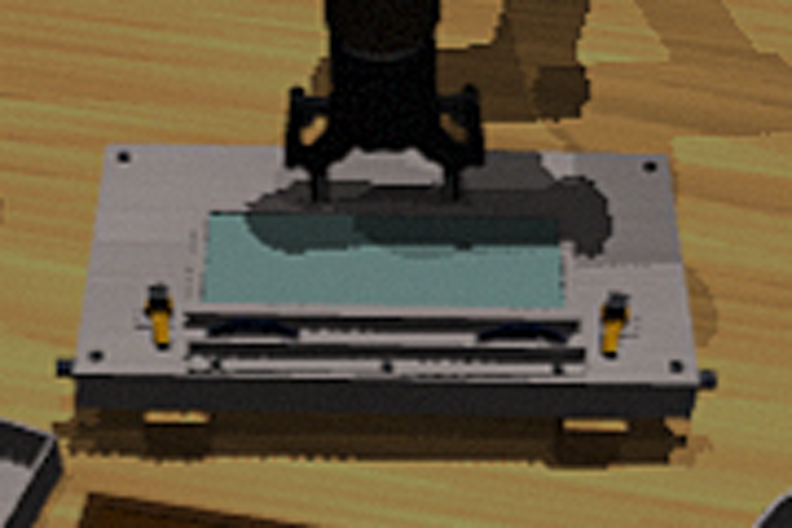

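>>> carry_out([
  {"offset": [-0.1, 0, 0], "spin": 0, "hand": 1},
])

```text
time_s: 25.1
tool_pos: [0.493, -0.0124, 0.0863]
tool_rot: [0.024, -0.089, 0.996, 0.021]
wrist_force: [-9.4, -1.1, 7.1]
opening: 0.0852
```

```bash
python3 -c "
from h import *
dstate()
vision.read_camera('wrist')
dstate()
vision.read_camera('wrist')
dstate()"
```

```text
t 25.1 door xy [-0.0444 -0.0029] z 0.0863 yaw-door 0.0006 zaxis door 0.0514 0.0386 F door -9.4 0.6 7.1 T [-0.12  2.56  0.14] row3 [-0.051  0.039 -0.998] 0.08521970260158906
t 25.15 door xy [-0.0442 -0.0029] z 0.0863 yaw-door 0.0007 zaxis door 0.0512 0.0385 F door -5.1 1.0 2.9 T [-0.28  1.68  0.05] row3 [-0.051  0.038 -0.998] 0.08563585439305221
t 25.2 door xy [-0.0442 -0.0029] z 0.0863 yaw-door 0.0007 zaxis door 0.0521 0.0386 F door -5.2 -0.6 2.9 T [-0.34  1.43  0.07] row3 [-0.052  0.038 -0.998] 0.0851952880731367
```

>>> carry_out([
  {"offset": [-0.15, 0, -0.02], "spin": 0, "hand": 1},
])

```text
time_s: 25.3
tool_pos: [0.4935, -0.0123, 0.0863]
tool_rot: [0.021, -0.089, 0.996, 0.021]
wrist_force: [-9.3, -0.1, 5.6]
opening: 0.0858
```

```bash
python3 -c "
from h import *
dstate()"; python3 look.py w36; python3 -c "
from h import *
dstate()"
```

```text
t 25.3 door xy [-0.0439 -0.0029] z 0.0863 yaw-door 0.0002 zaxis door 0.0451 0.0389 F door -9.2 1.6 5.6 T [-0.01  2.81  0.28] row3 [-0.045  0.039 -0.998] 0.08582553435425064
[ 0.4935 -0.0123  0.0863] [-0.9834 -0.1755 -0.0451] [ 0.283  0.327 -0.514 -0.054 -0.682 -1.636] [-9.32 -0.09  5.64] 0.08582553435425064
t 25.35 door xy [-0.0437 -0.0029] z 0.0863 yaw-door 0.0004 zaxis door 0.0446 0.0388 F door -9.1 1.5 5.0 T [-0.03  2.43  0.28] row3 [-0.045  0.039 -0.998] 0.08553707495163247
```

View pics/w36.png

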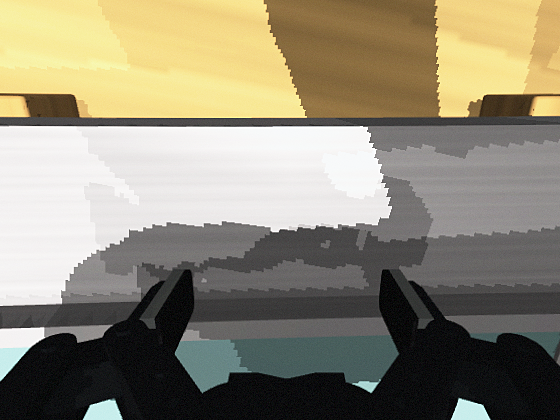

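>>> carry_out([
  {"offset": [-0.2, 0, -0.02], "spin": 0, "hand": 1},
])

```text
time_s: 25.45
tool_pos: [0.4938, -0.0123, 0.0863]
tool_rot: [0.015, -0.088, 0.996, 0.021]
wrist_force: [-14.1, 0.2, 10.7]
opening: 0.0854
```

```bash
python3 -c "
from h import *
dstate()
im=vision.read_camera('scene'); cv2.imwrite('pics/c3.png',cv2.resize(im[180:230,220:340],None,fx=6.6,fy=6.6,interpolation=cv2.INTER_CUBIC)[:,:,::-1])
dstate()"
```

```text
t 25.45 door xy [-0.0436 -0.003 ] z 0.0863 yaw-door 0.0001 zaxis door 0.0339 0.0392 F door -13.8 2.7 10.7 T [0.18 3.75 0.37] row3 [-0.034  0.039 -0.999] 0.0853604710149776
t 25.5 door xy [-0.0433 -0.003 ] z 0.0863 yaw-door 0.0003 zaxis door 0.0334 0.0391 F door -12.1 1.8 7.8 T [0.01 3.28 0.3 ] row3 [-0.033  0.039 -0.999] 0.0849583002557963
```

View pics/c3.png

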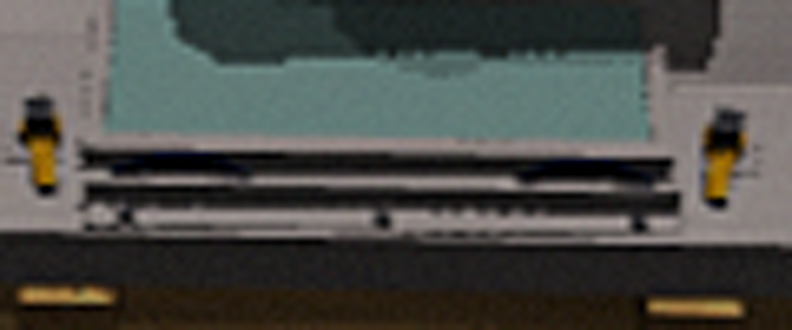

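>>> carry_out([
  {"offset": [-0.25, 0, -0.12], "spin": 0, "hand": 1},
])

```text
time_s: 25.6
tool_pos: [0.4953, -0.012, 0.0878]
tool_rot: [0.01, -0.088, 0.996, 0.021]
wrist_force: [-8.3, 0.1, -2.9]
opening: 0.0853
```

```bash
python3 -c "
from h import *
dstate()"; python3 look.py w37;python3 -c "
from h import *
dstate()"; python3 - <<'E'
import cv2
a=cv2.imread("pics/w37_raw.png")
import numpy as np
l=cv2.resize(a[100:350,0:110],None,fx=2.9,fy=2.4*1.0);r=cv2.resize(a[100:350,450:560],None,fx=2.9,fy=2.4)
cv2.imwrite("pics/w37a.png",np.hstack([l,r]))
E
```

```text
t 25.6 door xy [-0.0421 -0.0029] z 0.0878 yaw-door -0.0005 zaxis door 0.0233 0.0399 F door -8.1 1.5 -2.9 T [-0.05  2.41  0.31] row3 [-0.023  0.04  -0.999] 0.08534928344871445
[ 0.4953 -0.012   0.0878] [-0.9843 -0.1749 -0.0233] [ 0.281  0.336 -0.492 -0.057 -0.716 -1.633] [-8.25  0.09 -2.91] 0.08534928344871445
t 25.65 door xy [-0.0415 -0.0029] z 0.088 yaw-door -0.0004 zaxis door 0.023 0.0398 F door -8.5 1.3 -2.0 T [-0.15  2.5   0.27] row3 [-0.023  0.04  -0.999] 0.0852475200853182
```

View pics/w37a.png

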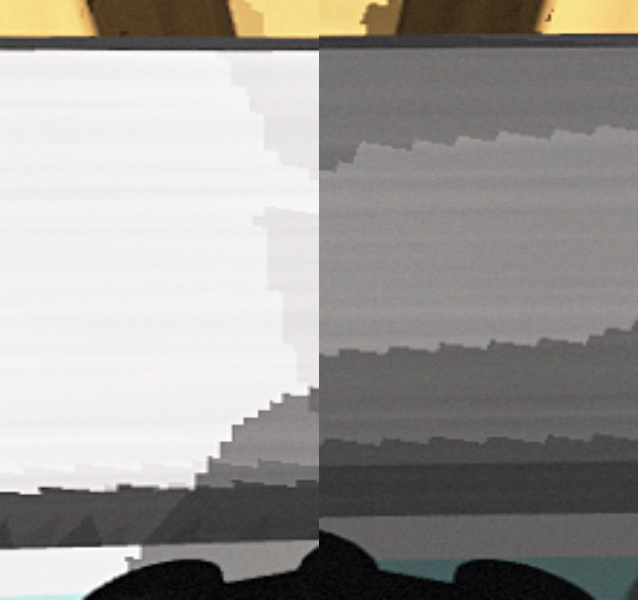

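```bash
cat > edge.py <<'E'
from h import *
import sys
n=sys.argv[1]; a=cv2.GaussianBlur(cv2.cvtColor(cv2.imread(f"pics/{n}_raw.png"),cv2.COLOR_BGR2GRAY).astype(float),(9,1),0)
st=ld(n); lo,hi,lo2,hi2=map(int,sys.argv[2:6])
def edge(c,r0,r1,sg):
    g=np.convolve(a[r0:r1,c],[1,1,0,-1,-1],"valid")*sg; i=int(np.argmax(g)); 
    d=0
    if 0<i<len(g)-1:
        p,q,r=g[i-1],g[i],g[i+1]; d=.5*(p-r)/(p-2*q+r) if p-2*q+r else 0
    return r0+2+i+d
def fit(cols,r0,r1,z,sg,nm):
    P=np.array([D(onz("wrist",(c,edge(c,r0,r1,sg)),z,st)) for c in cols]);
    k=np.polyfit(P[:,1],P[:,0],1); res=P[:,0]-np.polyval(k,P[:,1]); m=abs(res)<.0015; k=np.polyfit(P[m,1],P[m,0],1)
    print(nm,"x at y0",k[1].round(4),"yaw rel",(-k[0]).round(4),"n",m.sum(),"rms mm",(res[m].std()*1e3).round(2),[round(edge(c,r0,r1,sg),1) for c in cols][::4])
    return k
c1=list(range(4,36,4))+list(range(470,556,6))
k=fit(c1,lo,hi,.085,1,"door near")
k2=fit(list(range(4,44,4))+list(range(490,556,6)),lo2,hi2,.101,1,"win near top")
print("edge to door edge",(k2[1]-k[1]).round(4),"-> spring est mm",((k2[1]-k[1]-.115+.110-.075)*1e3).round(2))
E
python3 edge.py w37 105 130 305 340; python3 edge.py w36 105 135 310 345; python3 edge.py w35 150 180 305 340
```

```text
door near x at y0 -0.1148 yaw rel -0.0007 n 23 rms mm 0.05 [np.float64(120.5), np.float64(120.3), np.float64(119.9), np.float64(119.7), np.float64(119.3), np.float64(119.4)]
win near top x at y0 -0.0304 yaw rel 0.0003 n 21 rms mm 0.04 [np.float64(328.4), np.float64(327.7), np.float64(327.2), np.float64(314.1), np.float64(313.7), np.float64(313.3)]
edge to door edge 0.0844 -> spring est mm 4.39
door near x at y0 -0.1148 yaw rel -0.0007 n 23 rms mm 0.03 [np.float64(125.6), np.float64(125.5), np.float64(125.0), np.float64(124.8), np.float64(124.7), np.float64(124.3)]
win near top x at y0 -0.0334 yaw rel 0.001 n 21 rms mm 0.04 [np.float64(328.1), np.float64(327.7), np.float64(327.2), np.float64(314.4), np.float64(313.9), np.float64(313.6)]
edge to door edge 0.0814 -> spring est mm 1.36
door near x at y0 -0.1147 yaw rel -0.0007 n 23 rms mm 0.04 [np.float64(164.0), np.float64(164.0), np.float64(161.4), np.float64(161.2), np.float64(160.8), np.float64(160.6)]
win near top x at y0 -0.0482 yaw rel 0.0007 n 21 rms mm 0.05 [np.float64(328.0), np.float64(327.6), np.float64(326.9), np.float64(314.2), np.float64(313.9), np.float64(313.5)]
edge to door edge 0.0665 -> spring est mm -13.48
```

>>> carry_out([
  {"offset": [-0.28, 0, 0.06], "spin": 0, "hand": 1},
])

```text
time_s: 25.75
tool_pos: [0.4958, -0.0119, 0.0851]
tool_rot: [0.002, -0.088, 0.996, 0.02]
wrist_force: [-18.5, -2.5, 14.3]
opening: 0.0854
```

```bash
python3 -c "
from h import *
dstate()"; python3 look.py w38;python3 -c "
from h import *
dstate()"; python3 edge.py w38 100 130 305 340
```

```text
t 25.75 door xy [-0.0415 -0.0029] z 0.0851 yaw-door -0.0008 zaxis door 0.0074 0.0403 F door -18.7 0.8 14.3 T [-0.31  5.02  0.38] row3 [-0.007  0.04  -0.999] 0.08538469521928824
[ 0.4958 -0.0119  0.0851] [-0.9846 -0.1746 -0.0074] [ 0.279  0.347 -0.482 -0.059 -0.731 -1.631] [-18.54  -2.47  14.26] 0.08538469521928824
t 25.8 door xy [-0.0416 -0.003 ] z 0.0847 yaw-door -0.0006 zaxis door 0.0055 0.04 F door -14.9 1.3 7.2 T [-0.07  4.02  0.4 ] row3 [-0.005  0.04  -0.999] 0.08550419214137714
door near x at y0 -0.1148 yaw rel -0.0007 n 23 rms mm 0.06 [np.float64(119.1), np.float64(119.3), np.float64(118.6), np.float64(118.2), np.float64(118.1), np.float64(118.0)]
win near top x at y0 -0.0308 yaw rel -0.0004 n 21 rms mm 0.05 [np.float64(330.4), np.float64(329.8), np.float64(329.2), np.float64(316.1), np.float64(315.6), np.float64(315.4)]
edge to door edge 0.084 -> spring est mm 4.02
```

```bash
python3 -c "
from h import *
for c in ('scene','side'):
    im=vision.read_camera(c); cv2.imwrite(f'pics/{c}5_raw.png',im[:,:,::-1])
dstate()
a=cv2.imread('pics/scene5_raw.png');cv2.imwrite('pics/scene5.png',cv2.resize(a[180:230,220:340],None,fx=6.6,fy=6.6,interpolation=cv2.INTER_CUBIC))
a=cv2.imread('pics/side5_raw.png');cv2.imwrite('pics/side5.png',cv2.resize(a[170:260,255:325],None,fx=6.6,fy=6.6,interpolation=cv2.INTER_CUBIC))
def W(x,y,z): p=DO+x*DX+y*DY; return np.array([p[0],p[1],z])
for c in ('scene','side'):
  for x,z in ((.075,.101),(.079,.101),(.083,.101),(.096,.103),(.0785,.085)):
    print(c,x,z,[proj(c,W(x,y,z))[0].round(2).tolist() for y in (-.13,0,.13)])
"
```

```text
t 25.9 door xy [-0.0416 -0.003 ] z 0.0847 yaw-door -0.0008 zaxis door 0.0071 0.0402 F door -14.4 0.4 5.1 T [-0.26  3.69  0.4 ] row3 [-0.007  0.04  -0.999] 0.08583564992571226
scene 0.075 0.101 [[235.68, 201.5], [277.46, 202.35], [319.15, 203.21]]
scene 0.079 0.101 [[235.59, 202.48], [277.46, 203.33], [319.23, 204.19]]
scene 0.083 0.101 [[235.51, 203.46], [277.46, 204.32], [319.32, 205.18]]
scene 0.096 0.103 [[235.19, 206.28], [277.47, 207.15], [319.66, 208.0]]
scene 0.0785 0.085 [[235.85, 205.65], [277.31, 206.5], [318.67, 207.34]]
side 0.075 0.101 [[280.29, 183.65], [276.43, 205.7], [272.08, 230.61]]
side 0.079 0.101 [[279.26, 183.58], [275.34, 205.63], [270.91, 230.52]]
side 0.083 0.101 [[278.22, 183.51], [274.24, 205.55], [269.75, 230.43]]
side 0.096 0.103 [[274.86, 182.89], [270.68, 204.89], [265.96, 229.74]]
side 0.0785 0.085 [[279.4, 186.84], [275.52, 208.94], [271.14, 233.87]]
```

View pics/scene5.png

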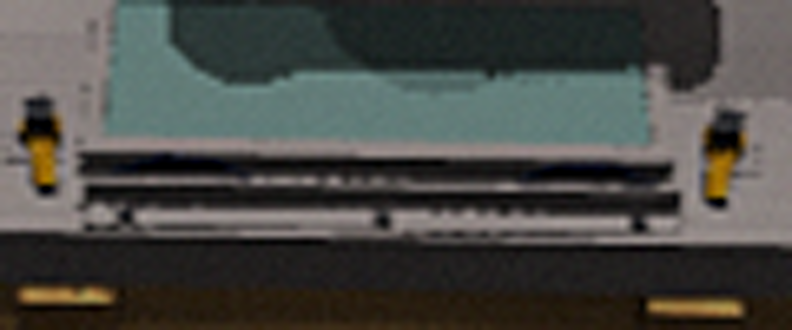

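View pics/side5.png

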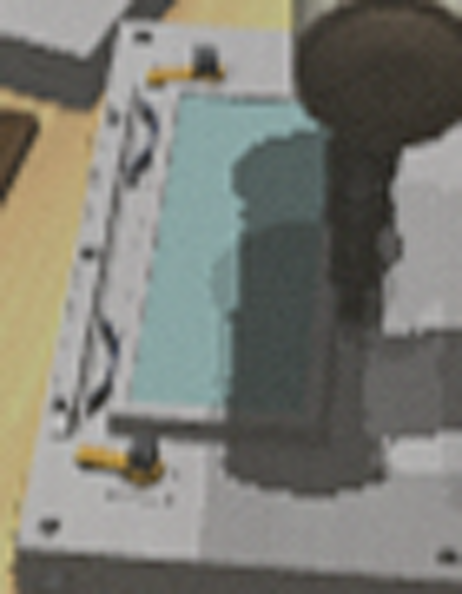

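```bash
cat > sc.py <<'E'
from h import *
import sys
a=cv2.cvtColor(cv2.imread(sys.argv[1]),cv2.COLOR_BGR2GRAY).astype(float)
def W(x,y,z): p=DO+x*DX+y*DY; return np.array([p[0],p[1],z])
def edges(x,z,ys,half=3):
    o=[]
    for y in ys:
        u,v=proj("scene",W(x,y,z))[0]; c=int(round(u)); r0=int(round(v))-half-3; r1=int(round(v))+half+4
        col=a[r0:r1,c]; g=np.convolve(col,[1,0,-1],"valid")  # row i+1 : a[i+2]... positive = bright->dark downwards reversed
        g=-(col[2:]-col[:-2]); i=int(np.argmax(g)); 
        w=g[max(i-1,0):i+2].clip(0); idx=np.arange(max(i-1,0),max(i-1,0)+len(w)); o.append(r0+1+(w*idx).sum()/w.sum()-v)
    return np.array(o)
for n,x,z,ys in [("win",.079,.101,np.r_[-.13:-.02:.006,.02:.13:.006]),("doorfar",.115,.085,np.r_[-.2:-.01:.01,.01:.2:.01])]:
    e=edges(x,z,ys); h=len(e)//2; print(n,"med px",np.median(e).round(3),"right",np.median(e[:h]).round(3),"left",np.median(e[h:]).round(3),"std",e.std().round(2))
E
python3 sc.py pics/scene5_raw.png
```

```text
win med px 0.103 right 0.147 left -0.01 std 1.31
doorfar med px 0.059 right 0.134 left -0.143 std 0.87
```

```bash
python3 look.py w39; for i in 1 2 3 4 5 6; do python3 -c "
from h import *
vision.read_camera('side')"; done; python3 -c "
from h import *
dstate()"; python3 look.py w40; python3 edge.py w39 100 130 305 340; python3 edge.py w40 100 130 305 340; python3 -c "
from h import *
im=vision.read_camera('scene'); cv2.imwrite('pics/scene6.png',im[:,:,::-1]); dstate()"; python3 sc.py pics/scene6.png
```

```text
[ 0.4958 -0.012   0.0847] [-0.9846 -0.1747 -0.0071] [ 0.279  0.347 -0.483 -0.059 -0.73  -1.631] [-14.24  -2.17   5.15] 0.08583564992571226
t 26.25 door xy [-0.0415 -0.003 ] z 0.0847 yaw-door -0.0008 zaxis door 0.0078 0.0402 F door -12.2 1.5 5.3 T [-0.26  3.59  0.43] row3 [-0.008  0.04  -0.999] 0.08569827509266696
[ 0.4958 -0.0119  0.0847] [-0.9846 -0.1747 -0.0077] [ 0.279  0.347 -0.483 -0.059 -0.73  -1.631] [-12.31  -0.68   5.27] 0.08569827509266696
door near x at y0 -0.1148 yaw rel -0.001 n 23 rms mm 0.05 [np.float64(119.5), np.float64(119.3), np.float64(118.8), np.float64(118.4), np.float64(118.4), np.float64(118.3)]
win near top x at y0 -0.0308 yaw rel -0.0007 n 21 rms mm 0.04 [np.float64(331.0), np.float64(330.5), np.float64(329.9), np.float64(316.8), np.float64(316.3), np.float64(316.1)]
edge to door edge 0.084 -> spring est mm 4.01
door near x at y0 -0.1148 yaw rel -0.001 n 23 rms mm 0.04 [np.float64(119.4), np.float64(119.3), np.float64(118.8), np.float64(118.5), np.float64(118.4), np.float64(118.3)]
win near top x at y0 -0.0307 yaw rel -0.0008 n 21 rms mm 0.04 [np.float64(331.0), np.float64(330.5), np.float64(329.9), np.float64(316.9), np.float64(316.4), np.float64(316.0)]
edge to door edge 0.0841 -> spring est mm 4.08
t 26.35 door xy [-0.0416 -0.003 ] z 0.0847 yaw-door -0.0007 zaxis door 0.0076 0.0402 F door -13.3 1.6 4.4 T [-0.25  3.59  0.44] row3 [-0.008  0.04  -0.999] 0.08529259102484958
win med px 0.097 right 0.163 left -0.018 std 1.31
doorfar med px 0.054 right 0.14 left -0.054 std 0.86
```

View pics/scene6.png

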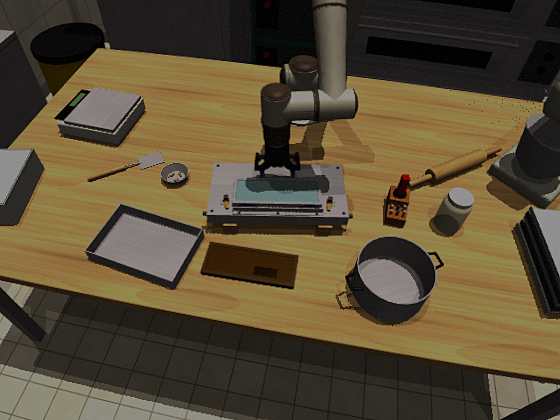

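The picture shows the window home, both clips pointing past the rail (226,202 and 330,202), and the key upright in its block (402,187). The push is steady, so I'm handing in.

```bash
python3 -c "
from h import *
print(manip.hand_in()); dstate()"
```

```text
the job is handed in; nothing more can be done
None
the job is handed in; nothing more can be done
```

The job is done and handed in at about 26.4 s. Both clips were swung aside with the square key and the key is back upright in its block. The window is pressed square against the springs, with the open fingers still pushing on its near edge.

**Clips:** The right clip measured about 1.42 rad. The left I put at about 1.4 rad, worked out from how far the key turned rather than measured. The final pictures show both tongues pointing past the spring rail.

**Spring travel:** The wrist camera put it at 4.0 to 4.1 mm and the scene camera at 4.2 mm. The window was square to the door within about 0.001 rad by the wrist camera. The scene camera suggested a left/right difference of up to about 0.5 mm, which is within its noise. Neither camera measured the springs themselves; the travel comes from the window's position against the door.

**Push force:** It held steady at 12 to 14 N over the last half second, about 10 N on the springs plus friction. The highest I read was about 24 N in all, for a moment during the last push.

**Checks that disagreed:**
- While pushing, the fingers briefly lifted the window's near edge by a millimetre or two. I lowered them again so it lay flat before the final measurements.
- Earlier force-only estimates came out about 1 mm lower in spring travel (about 3 mm) than the cameras. They depend on an assumed friction value.
- At the end the fingers also pressed down with about 5 N.

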